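# Pack away the engraving vise's work holders

### The arm

A 6-joint arm with a two-finger parallel gripper is mounted at the origin on the work surface. World frame = base frame: x ahead of the robot, y to its left, z up, the work surface at z = 0. Lengths are in mm, angles in degrees, forces in N, time in s.
With the tool pointing down it reaches from about 275 to 850 mm from the base axis. Payload 19 kg.
Tool frame: the origin (TCP) lies between the finger pads; the fingertips stand 11 mm ahead of it and the grasp point (between the pads) lies 8 mm behind it; y points along the fingers, z is the direction in which the jaws open and shut, and the axes are right-handed (so a half turn about y gives the same grasp; the last joint's range is limited). The gripper opens to 85 mm and grips with 20 to 120 N. Pads are 22 mm wide; open, the fingers measure 114 mm over their backs; the gripper's body (76 mm by 85 mm) begins 54 mm behind the grasp point. The pads swing forward as they close: fully open they stand 13 mm farther back than shut.
Start: joints at [60.046, 8.623, 82.357, -0, 89.026, -7.678], TCP at [217.972, 532.053, 242.267] pointing down, gripper open.
Joint ranges: [-160.23, 160.23], [-39.13, 120.54], [6.94, 153.29], [-79.49, 259.48], [9.18, 160.14], [-161.06, 161.06]. Speed limits (degrees/s): [108.29, 108.29, 127.2, 172.46, 172.46, 172.46].

### API

Orientations are given as [roll, pitch, yaw] about the fixed x, y, z axes, in that order (R = Rz(yaw) Ry(pitch) Rx(roll)).
In Python, from plant import manip gives the robot as it stands.
- The arm moves only by the tool arm_command, never from a script. Its argument "plan" is a list that holds one entry, the list of rows, each a list of 6 numbers: the shift along the tool's x, y, z in mm, then the turn, a rotation vector about the tool's x, y, z in rad. In form: [[[tx, ty, tz, wx, wy, wz], ...]]. A call has 1 to 10 rows; each row shifts and turns the commanded pose from where the row before left it, along the tool's axes as they then stand; what a row does not reach is not made up. A row lasts 1/10 s, in which the tool goes at most 50 mm and 8.59 degrees, less where a joint would pass 70% of its speed; a pose out of reach is approached as far as the arm can. A call with a gripper value outside its range is refused whole. "jaw" is the finger opening in mm, from 0 to 85.4, set as the call begins (left out, the last holds). The fingers move at their own pace and stop on an object; the grip force is fixed at half the most. Time passes only in rows, so rows that do not move let the fingers close. It gives the time, the measured TCP pose, the force and the opening at its end, in the units of the state.
- manip.read_state(): the state, without advancing time (a new reading comes with each control period).
- manip.snapshot(name): name is "scene" or "top" or "wrist"; returns the picture (384x512x3 uint8, red, green, blue); there is no depth.
- manip.camera_info(name): a dict with "fx", "fy", "cx", "cy" (pixels), "dist_coeffs" ([k1, k2, p1, p2, k3] as OpenCV has them; the pictures are not rectified), "T" (4x4, takes a point from camera to world coordinates); the wrist camera has in their place "tool_from_camera" (4x4, takes a point from camera to tool coordinates, whose origin is the TCP and whose axes are the tool frame's). Camera axes: x right, y up, looking along -z (the intrinsics and any distortion apply to the point x, -y, -z); pixel columns grow to the right and rows downward; lengths in mm; the calibration is good to about 2 mm. A picture is of the moment at which its call begins: read the wrist's pose just before it. camera_info takes no time and is no camera call.
- manip.sign_off(): hands the job in, once; it reports no verdict.
The state is a dict: "t": time; "joints": joint angles; "joint_vel": joint speeds; "tau": joint torques, N m; "tool_pos": TCP position; "orientation": TCP orientation; "contact_force": force on the tool from outside, world axes, zero at the start; "moment": the same for the moment, N m; "width": finger opening in mm.
Only numpy, scipy, OpenCV 4.12 (cv2) and the standard library are available. Lean on these libraries where they do the work, as an engineer would, in place of code of your own. Each camera call takes 0.05 s, during which the arm holds its last target. There are 200 camera calls.

### The job

Pack up the engraving vise: pull its brass spring collar up and turn it anticlockwise to the green mark so that the clamped holder comes free, lift that holder out, and put it and every other work holder standing or lying on the bench into the blue case. Press the case lid down until it snaps fully shut, and leave the empty vise locked, with its collar pulled up, turned back to the red mark and dropped fully home. Leave the other things on the bench where they are.

Things in the scene. Friction and masses are not known exactly. Their poses are not given: they have to be found in the camera images.
- vise: Fixed engraving vise, dark steel drum 116 mm across and 50 mm high, then a steel shoulder 58 mm across up to 62 mm, then a brass spring collar. Origin: on its axis at bench level; z up. A red stripe on the drum's top at its own -x side marks LOCKED, a green stripe 60 degrees further anticlockwise (seen from above) marks FREE.
- collar_center (a point): centre of the brass collar: a ring 50 mm across outside, 40 mm inside, 28 mm high (72 to 100 mm above the bench at rest), free to grip all round. This point is on its axis, 86 mm above the bench at rest, and moves up with the collar. Two tabs inside it hold down the ears of the clamped holder while it is locked, and stand clear at FREE.
- collar_mark (a point): the red mark on the collar's upper rim, 25 mm from the axis; in line with the red stripe when locked, with the green stripe when free
- collar_slide (a joint): how far the collar is pulled up, m: 0 down (home), 0.014 the stop. A spring pulls it down with 9 N at 0 and about 14 N at 0.012 (with its weight).
- collar (a joint): turn of the collar, rad: 0 locked, 1.047 free (both are stops); grows anticlockwise seen from above. A pin in a slot lets it turn only while it is pulled up 9 mm or more (pull 12 mm); let go at either end, it drops home into a notch with up to 0.12 rad of play; let go in between, it hangs 8.5 mm up on the land. Turning friction 0.04 N m.
- socket (a point): floor of the vise's square socket, on the axis, 76 mm above the bench. The socket is 20 mm square and 10 mm deep; z up.
- holder0: Work holder (red band), 0.09 kg, 52 mm tall: 18 mm square steel foot 0 to 20 mm above the origin, crossed along own x by a bar 36 x 8 mm (ears) at 12 to 17 mm; round aluminium head 26 mm across from 20 to 52 mm. Origin: centre of the foot's underside; own z points up through the head. Starts in the vise's socket, foot at 76 mm, top at 128 mm; lifts straight out once the collar is at FREE.
- holder1: Work holder (blue band), 0.09 kg, 52 mm tall: 18 mm square steel foot 0 to 20 mm above the origin, crossed along own x by a bar 36 x 8 mm (ears) at 12 to 17 mm; round aluminium head 26 mm across from 20 to 52 mm. Origin: centre of the foot's underside; own z points up through the head. Starts upright on the bench, or is absent; a knock may topple it.
- holder2: Work holder (green band), 0.09 kg, 52 mm tall: 18 mm square steel foot 0 to 20 mm above the origin, crossed along own x by a bar 36 x 8 mm (ears) at 12 to 17 mm; round aluminium head 26 mm across from 20 to 52 mm. Origin: centre of the foot's underside; own z points up through the head. Starts upright on the bench, or is absent; a knock may topple it.
- holder3: Work holder (yellow band), 0.09 kg, 52 mm tall: 18 mm square steel foot 0 to 20 mm above the origin, crossed along own x by a bar 36 x 8 mm (ears) at 12 to 17 mm; round aluminium head 26 mm across from 20 to 52 mm. Origin: centre of the foot's underside; own z points up through the head. Starts upright on the bench, or is absent; a knock may topple it.
- holder4: Work holder (black band), 0.09 kg, 52 mm tall: 18 mm square steel foot 0 to 20 mm above the origin, crossed along own x by a bar 36 x 8 mm (ears) at 12 to 17 mm; round aluminium head 26 mm across from 20 to 52 mm. Origin: centre of the foot's underside; own z points up through the head. Starts upright on the bench, or is absent; a knock may topple it.
- case: Fixed blue steel case, outside 150 mm (own x) x 220 mm (own y) x 65 mm high, walls and floor 5 mm, no dividers: a holder may stand or lie inside. Origin: centre of its underside, z up; its front is its own -x side and carries a spring catch in the middle; the lid is hinged on the far (+x) rim.
- lid_hinge (a point): middle of the lid's hinge line, on the far rim of the case: case frame (75, 0, 65.5) mm
- lid_edge (a point): point on the lid's upper (outer) face, 145 mm from the hinge line, in the middle of its width, 5 mm short of its free edge; a 40 mm wide steel tongue sticks out 12 mm past that edge. Press here to shut.
- lid (a joint): lid angle, rad: 0 fully shut, 1.57 standing upright; starts near upright. The lid is 150 x 220 x 8 mm, its underside on the hinge line's height. A stiff hinge holds it at any angle (about 2 N at the edge moves it). At about 0.06 rad the tongue meets the spring catch; pressing the edge with about 6 to 8 N snaps it past, to 0.
- dish: small white dish 56 mm across, 14 mm high; origin under its centre. Not part of the job; leave it where it is.
- tweezers: steel tweezers lying flat, 135 x 11 x 8 mm along own x. Not part of the job; leave it where it is.
- graver: graver with wooden handle, 130 mm long, lying. Not part of the job; leave it where it is.
- flux_jar: jar 40 mm across, 45 mm high. Not part of the job; leave it where it is.

How it is judged (in metres and radians):
On the way, in this order (a step that is already met when the one before it is completed fails the run):
1. the collar is turned to its free end (value of joint collar above 0.88 rad), for 0.1 s.
2. the holder is out of the vise's socket (distance between holder0 and socket above 0.05 m), for 0.1 s.
At the end, for the whole second after the job is handed in: Every holder present lies or stands at rest inside the case (origin within the walls and under 60 mm above the case's underside), the lid is shut past its catch (under 0.025 rad), and the collar is back at locked (under 0.14 rad) and down (under 2 mm) (x of holder0 in the frame of case between -0.075 and 0.075 m and y of holder0 in the frame of case between -0.11 and 0.11 m and z of holder0 in the frame of case between -0.01 and 0.06 m and linear speed of each of holder0, holder1, holder2, holder3, holder4 below 0.03 m/s and x of holder1 in the frame of case between -0.075 and 0.075 m and y of holder1 in the frame of case between -0.11 and 0.11 m and z of holder1 in the frame of case between -0.01 and 0.06 m and x of holder2 in the frame of case between -0.075 and 0.075 m and y of holder2 in the frame of case between -0.11 and 0.11 m and z of holder2 in the frame of case between -0.01 and 0.06 m and x of holder3 in the frame of case between -0.075 and 0.075 m and y of holder3 in the frame of case between -0.11 and 0.11 m and z of holder3 in the frame of case between -0.01 and 0.06 m and x of holder4 in the frame of case between -0.075 and 0.075 m and y of holder4 in the frame of case between -0.11 and 0.11 m and z of holder4 in the frame of case between -0.01 and 0.06 m and value of joint lid below 0.025 rad and value of joint collar below 0.14 rad and value of joint collar_slide below 0.002 m); the robot touches nothing.
It fails at once if one of the other loose things on the bench is moved more than 5 cm (distance of any of dish, tweezers, graver, flux_jar from where it was at the start of the episode above 0.05 m).
Of holder1, holder2, holder3, holder4 only 2 to 4 are there at a start; the rules pass over those that are not, and their reading is None.
At some moment in a run one of holder1, holder2, holder3, holder4 may be knocked a few centimetres aside while the robot is not near it.
Once in a run the grip may slacken for a moment while it holds something.
It also fails if it takes over 210 s, if anything falls off the work surface, if the arm or the gripper's body presses on something with over 40 N, if the wrist force passes 120 N, or if a joint passes its speed limit or range.

## Working session

There is one attempt and no reset: what is moved stays moved. The work goes in short steps, Python scripts to look and compute and a tool call to move; the robot and the scene stay as the last step left them, time stands still between calls to the robot, and variables do not carry over. Pictures are saved under pics/ and viewed, about 12 in all and at most 16, crops included, and the job is handed in when it is done.

Besides the shell and the picture viewer there is one more tool, called after "Request:" as name(argument=value, ...) on one line, values as JSON. arm_command: Moves the arm, as the interface text tells. Its arguments: {"type":"object","properties":{"plan":{"type":"array"},"jaw":{"type":"number"}},"required":["plan"]}

```bash
ls; mkdir -p pics; cat > h.py <<'E'
import numpy as np, cv2, json
from plant import manip
from scipy.spatial.transform import Rotation as R
def st():
    return manip.read_state()
def rgb(s): return np.array(s)
def snap(n,f=None):
    im=np.ascontiguousarray(manip.snapshot(n)); 
    if f: cv2.imwrite('pics/'+f,im[:,:,::-1])
    return im
def toolR(s): return R.from_euler('xyz',s['orientation'],degrees=True).as_matrix()
def camT(n,s=None):
    c=manip.camera_info(n)
    if 'T' in c: return c,np.array(c['T'])
    T=np.eye(4);T[:3,:3]=toolR(s);T[:3,3]=s['tool_pos']
    return c,T@np.array(c['tool_from_camera'])
def ray(n,uv,s=None):
    c,T=camT(n,s)
    K=np.array([[c['fx'],0,c['cx']],[0,c['fy'],c['cy']],[0,0,1]])
    p=cv2.undistortPoints(np.array(uv,float).reshape(-1,1,2),K,np.array(c['dist_coeffs'],float)).reshape(-1,2)
    d=np.c_[p[:,0],-p[:,1],-np.ones(len(p))]@T[:3,:3].T
    return T[:3,3],d
def onz(n,uv,z,s=None):
    o,d=ray(n,uv,s); t=(z-o[2])/d[:,2]; return o+d*t[:,None]
def proj(n,P,s=None):
    c,T=camT(n,s); q=(np.array(P,float).reshape(-1,3)-T[:3,3])@T[:3,:3]
    K=np.array([[c['fx'],0,c['cx']],[0,c['fy'],c['cy']],[0,0,1]])
    q=q*[1,-1,-1]
    return cv2.projectPoints(q,np.zeros(3),np.zeros(3),K,np.array(c['dist_coeffs'],float))[0].reshape(-1,2)
def todelta(s,P): return toolR(s).T@(np.array(P)-s['tool_pos'])
E
python3 - <<'E'
from h import *
s=st();print(s);print(np.round(toolR(s),3))
for n in('scene','top','wrist'):
    print(n,{k:np.round(v,3).tolist() for k,v in manip.camera_info(n).items()}); snap(n,n+'0.png')
E
```

```text
pics
{'t': 0.0, 'joints': array([ 6.00454386e+01,  8.64998680e+00,  8.23912661e+01, -4.19453206e-04,
        8.90255561e+01, -7.67881273e+00]), 'joint_vel': array([ 0.03352928,  0.10039874, -0.05413785,  0.03937431, -0.00982001,
        0.00127894]), 'tau': array([-3.24271496e-03, -7.13044095e+01, -5.70853794e+01, -3.93798837e-04,
        8.95837380e-03, -4.34519484e-05]), 'tool_pos': array([217.88248316, 531.88240927, 241.7001452 ]), 'orientation': array([-9.00662660e+01,  8.51138053e-03, -2.22757462e+01]), 'contact_force': array([-1.1436203 , -0.20762237, -0.27623279]), 'moment': array([ 0.0158061 , -0.04293931,  0.00320736]), 'width': 85.65198376467048}
[[ 0.925 -0.001  0.379]
 [-0.379 -0.001  0.925]
 [-0.    -1.    -0.001]]
scene {'fx': 419.003, 'fy': 419.003, 'cx': 259.528, 'cy': 186.156, 'dist_coeffs': [-0.046, 0.0, 0.0, 0.0, 0.0], 'T': [[0.859, -0.44, 0.261, 792.15], [0.511, 0.732, -0.45, -398.95], [0.006, 0.52, 0.854, 835.696], [0.0, 0.0, 0.0, 1.0]]}
top {'fx': 356.194, 'fy': 356.194, 'cx': 254.78, 'cy': 185.911, 'dist_coeffs': [0.028, 0.0, 0.0, 0.0, 0.0], 'T': [[-0.024, 0.992, -0.121, 467.335], [-0.999, -0.026, -0.02, -10.635], [-0.023, 0.121, 0.992, 867.97], [0.0, 0.0, 0.0, 1.0]]}
wrist {'fx': 315.851, 'fy': 315.851, 'cx': 253.791, 'cy': 187.101, 'dist_coeffs': [-0.065, 0.0, 0.0, 0.0, 0.0], 'tool_from_camera': [[-0.001, -0.948, -0.319, -81.954], [0.0, 0.319, -0.948, -130.075], [1.0, -0.001, 0.0, -0.318], [0.0, 0.0, 0.0, 1.0]]}
```

```bash
python3 -c "
import cv2;import numpy as np
a=cv2.imread('pics/top0.png');cv2.imwrite('pics/top0b.png',cv2.resize(a,(800,600),interpolation=cv2.INTER_CUBIC))
a=cv2.imread('pics/scene0.png');cv2.imwrite('pics/scene0b.png',cv2.resize(a,(800,600),interpolation=cv2.INTER_CUBIC))"
```

```text
(no output)
```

View pics/top0b.png

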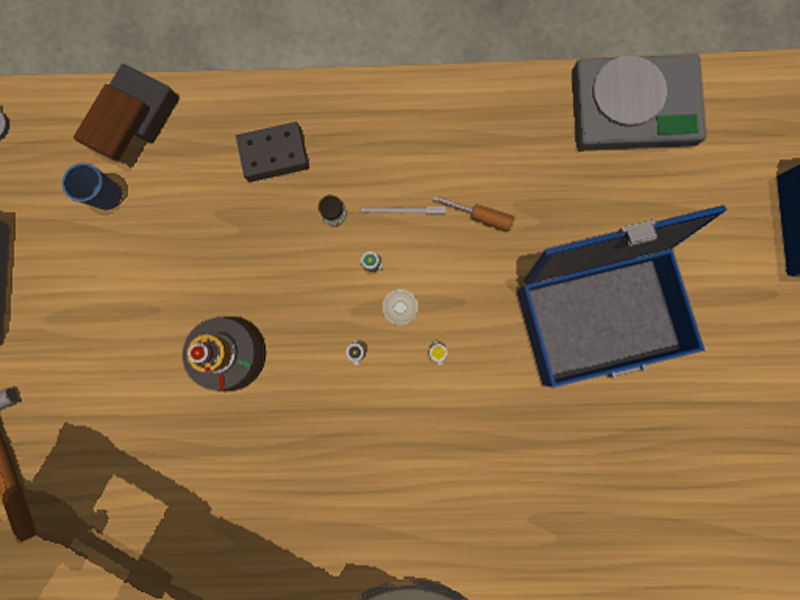

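View pics/scene0b.png

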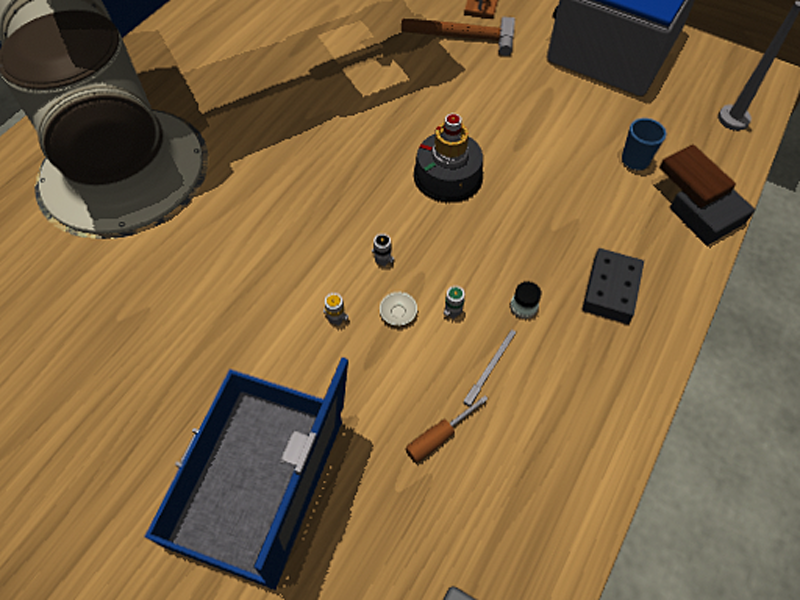

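The top view shows the vise at about (225,353). Three free holders stand on the bench: green (370,261), black (355,351) and yellow (438,352). The open case is near (610,320) with its lid on the far (+x) side. The scene view agrees, and no blue holder is visible.

```bash
cat >> h.py <<'E'
def tri(u1,u2):
    o1,d1=ray('top',[u1]);o2,d2=ray('scene',[u2]);d1=d1[0];d2=d2[0]
    t=np.linalg.lstsq(np.c_[d1,-d2],o2-o1,rcond=None)[0]
    a=o1+t[0]*d1;b=o2+t[1]*d2;return (a+b)/2,np.linalg.norm(a-b)
def blob(im,uv,kind,r=8):
    h=cv2.cvtColor(im,cv2.COLOR_RGB2HSV).astype(int);H,S,V=h[...,0],h[...,1],h[...,2]
    m={'red':((H<8)|(H>172))&(S>150)&(V>90),'green':(H>45)&(H<85)&(S>90)&(V>60),'yellow':(H>22)&(H<34)&(S>170)&(V>150),'black':(V<60)}[kind]
    w=np.zeros_like(m);u,v=np.array(uv,int);w[v-r:v+r+1,u-r:u+r+1]=1
    n,l,stt,c=cv2.connectedComponentsWithStats((m&w).astype(np.uint8))
    if n<2:return None,0
    d=[np.hypot(*(c[i]-uv))-0.1*stt[i,4] for i in range(1,n)];i=1+int(np.argmin(d));return c[i],stt[i,4]
E
python3 - <<'E'
from h import *
t=cv2.imread('pics/top0.png')[:,:,::-1].copy();sc=cv2.imread('pics/scene0.png')[:,:,::-1].copy()
k=.64
for n,a,b,z in(('red',(198,352),(453,119),128),('green',(370,261),(456,293),52),('black',(355,351),(382,240),52),('yellow',(438,352),(334,300),52)):
    a=np.array(a)*k;b=np.array(b)*k
    pa,na=blob(t,a,n);pb,nb=blob(sc,b,n)
    print(n,pa,na,pb,nb); 
    if pa is not None and pb is not None: print('  tri',tri(pa,pb),'top',onz('top',[pa],z)[0],'sc',onz('scene',[pb],z)[0])
# case rim corners top px(800 scale): front-left? 
for uv in((525,287),(552,385),(703,350),(676,250)): print('rim',onz('top',[np.array(uv)*k],65)[0])
for uv in((233,373),(150,536),(272,582)): print('rim sc',onz('scene',[np.array(uv)*k],65)[0])
for uv in((222,383),(243,363)): print('stripe',onz('top',[np.array(uv)*k],50)[0])
cv2.imwrite('pics/z.png',np.vstack([cv2.resize(t[200:256,100:190][:,:,::-1],None,fx=6,fy=6,interpolation=2)]))
E
```

```text
red [126.02040816 225.3877551 ] 49 [289.71428571  75.53571429] 28
  tri (array([481.93308062, 271.50600964, 130.78720933]), np.float64(0.8521616819973575)) top [482.31200827 272.87464584 128.        ] sc [480.43178575 273.79458388 128.        ]
green [236.33333333 166.13333333] 30 [291.42105263 187.18421053] 38
  tri (array([614.17155968,  47.01875916,  52.6853744 ]), np.float64(0.4893981406889178)) top [614.4893999   47.22290139  52.        ] sc [613.83948838  47.23129314  52.        ]
black [229. 223.] 1 [244.36111111 153.44444444] 36
  tri (array([482.70281025,  64.82877627,  63.38013421]), np.float64(1.057730359444833)) top [483.33213022  66.24197178  52.        ] sc [477.74785377  71.2961729   52.        ]
yellow [280.23913043 225.41304348] 46 None 0
rim [ 565.6835041  -178.36401026   65.        ]
rim [ 425.36356511 -208.90706121   65.        ]
rim [ 469.90306413 -421.44305456   65.        ]
rim [ 613.61501794 -396.35232031   65.        ]
rim sc [ 429.94537593 -213.13238943   65.        ]
rim sc [ 474.66901714 -421.44058727   65.        ]
rim sc [ 621.94104664 -388.48491781   65.        ]
stripe [438.3006891  265.13133932  50.        ]
stripe [466.39450259 234.85569079  50.        ]
```

View pics/z.png

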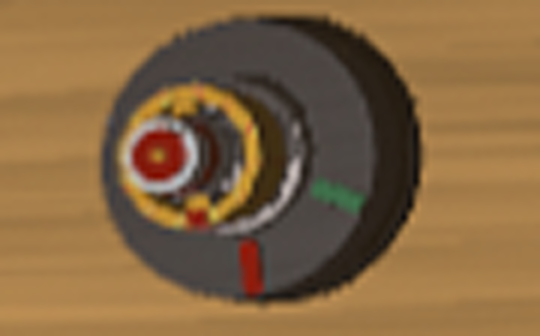

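Vise axis is near (481,272), with the red stripe at about 189° and green at about 248°. I'll go above the vise and refine with the wrist camera.

Request:
arm_command(plan=[[[34.2,-1,-14.1,0,0,0],[34.2,-1,-14.1,0,0,0],[34.2,-1,-14.1,0,0,0],[34.2,-1,-14.1,0,0,0],[34.2,-1,-14.1,0,0,0],[34.2,-1,-14.1,0,0,0],[34.2,-1,-14.1,0,0,0],[34.2,-1,-14.1,0,0,0],[34.2,-1,-14.1,0,0,0],[34.2,-1,-14.1,0,0,0]]])

```text
t: 1.15
tool_pos: [481.9, 270.7, 252.2]
orientation: [-90.0, 0.0, -22.3]
contact_force: [0.8, -0.4, -0.0]
width: 85.3
```

```bash
python3 - <<'E'
from h import *
s=st();im=snap('wrist','w1.png');print(s['t'],s['tool_pos'],s['orientation'],s['joints'])
print(proj('wrist',[[481,272,128],[481,272,100],[481,272,50]],s))
cv2.imwrite('pics/w1b.png',cv2.resize(im[:,:,::-1],(800,600)))
E
```

```text
1.15 [481.85880015 270.66450303 252.2216534 ] [-9.00099946e+01  7.44838803e-03 -2.22791145e+01] [ 2.13367826e+01  5.77793557e+00  8.44000037e+01 -2.09782181e-03
  8.98343477e+01 -4.63840972e+01]
[[255.28179384 181.69626466]
 [255.15989202 172.58249939]
 [254.9892842  159.84844585]]
```

View pics/w1b.png

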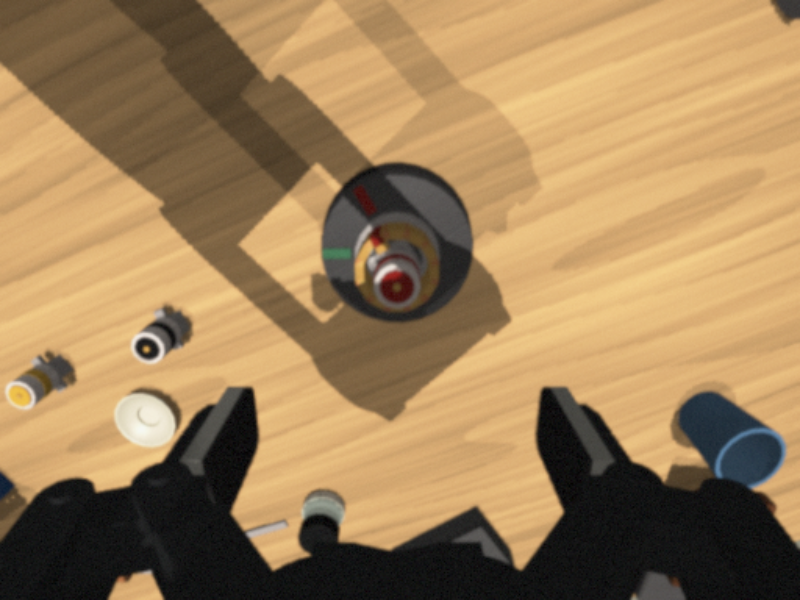

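The wrist view shows the vise centred, with the red-banded head at (397,287) of 800x600. The collar is around it, and the red and green stripes are at (365,200) and (336,253).

```bash
python3 - <<'E'
from h import *
s=st();im=cv2.imread('pics/w1.png')[:,:,::-1].copy()
p,n=blob(im,(254,183),'red',14);print(p,n,onz('wrist',[p],128,s))
h=cv2.cvtColor(im,cv2.COLOR_RGB2HSV).astype(int)
# drum top ellipse bottom: dark outline contour
m=(cv2.GaussianBlur(im,(3,3),0).max(2)<110).astype(np.uint8)
m[:95]=0;m[210:]=0;m[:,:200]=0;m[:,310:]=0
m2=((h[...,0]>10)&(h[...,0]<28)&(h[...,1]>140)).astype(np.uint8);m2[:140]=0;m2[200:]=0;m2[:,:226]=0;m2[:,285:]=0
ys,xs=np.nonzero(m2);print('brass',len(xs),xs.min(),xs.max(),ys.min(),ys.max())
top=onz('wrist',[(xs.min(),168),(xs.max(),168)],100,s);print(top,top.mean(0))
# drum left/right extremes
print(onz('wrist',[(321/1.5625,155),(474/1.5625,155)],50,s))
for z,uv in((50,(365,200)),(50,(336,253)),(100,(376,240))): print(z,onz('wrist',[np.array(uv)/1.5625],z,s))
for n,uv in(('black',(149,346)),('yellow',(21,396)),):
  print(n,onz('wrist',[np.array(uv)/1.5625],52,s))
E
```

```text
[251.09803922 176.66666667] 51 [[478.70715195 267.00881662 128.        ]]
brass 767 227 280 144 198
[[470.20591022 246.13099354 100.        ]
 [488.813678   291.42156091 100.        ]] [479.50979411 268.77627722 100.        ]
[[458.99131709 221.2210549   50.        ]
 [498.98625136 318.55599764  50.        ]]
50 [[444.06188906 260.72827541  50.        ]]
50 [[469.90299656 227.60328092  50.        ]]
100 [[462.52275118 263.1144428  100.        ]]
black [[480.66874275  68.59149487  52.        ]]
yellow [[478.65523173 -54.93120836  52.        ]]
```

Two views agree on the axis at about (482,271). Descend over the collar.

Request:
arm_command(plan=[[[0,25,0,0,0,0],[0,25,0,0,0,0],[0,25,0,0,0,0],[0,25,0,0,0,0],[0,25,0,0,0,0],[0,25,0,0,0,0],[0,14,0,0,0,0],[0,9,0,0,0,0],[0,0,0,0,0,0]]])

```text
t: 2.1
tool_pos: [480.8, 271.8, 78.7]
orientation: [-90.1, 0.0, -22.3]
contact_force: [0.2, 0.6, 0.7]
width: 85.8
```

Request:
arm_command(plan=[[[0,0,0,0,0,0],[0,0,0,0,0,0],[0,0,0,0,0,0],[0,0,0,0,0,0],[0,0,0,0,0,0],[0,0,0,0,0,0],[0,0,0,0,0,0]]], jaw=40)

```text
t: 2.8
tool_pos: [481.4, 271.9, 80.5]
orientation: [-90.0, -0.1, -22.3]
contact_force: [-2.3, -2.7, 8.4]
width: 48.9
```

Request:
arm_command(plan=[[[0,-3,0,0,0,0],[0,-3,0,0,0,0],[0,-3,0,0,0,0],[0,-3,0,0,0,0],[0,-0.5,0,0,0,0],[0,0,0,0,0,0],[0,0,0,0,0,0]]])

```text
t: 3.5
tool_pos: [481.0, 271.9, 91.6]
orientation: [-90.0, 0.0, -22.3]
contact_force: [4.6, 1.7, -13.2]
width: 49.2
```

Request:
arm_command(plan=[[[0,0,0,0,-0.115,0],[0,0,0,0,-0.115,0],[0,0,0,0,-0.115,0],[0,0,0,0,-0.115,0],[0,0,0,0,-0.115,0],[0,0,0,0,-0.115,0],[0,0,0,0,-0.115,0],[0,0,0,0,-0.115,0],[0,0,0,0,-0.115,0],[0,0,0,0,0,0]]])

```text
t: 4.5
tool_pos: [480.6, 271.5, 91.4]
orientation: [-90.0, 0.1, 37.2]
contact_force: [3.1, -3.6, -13.6]
width: 49.3
```

Request:
arm_command(plan=[[[0,0,0,0,-0.02,0],[0,0,0,0,0,0],[0,0,0,0,0,0]]])

```text
t: 4.8
tool_pos: [480.8, 271.6, 91.6]
orientation: [-90.0, 0.1, 38.0]
contact_force: [2.0, -5.3, -13.4]
width: 48.9
```

```bash
python3 - <<'E'
from h import *
s=st();print(s['moment'],s['contact_force'],s['joints'][5])
E
```

```text
[-1.00317856 -0.26029685 -0.0754885 ] [  2.04984022  -5.29779236 -13.37506655] -106.55269614889151
```

Request:
arm_command(plan=[[[0,4,0,0,0,0],[0,4,0,0,0,0],[0,4,0,0,0,0],[0,0,0,0,0,0],[0,0,0,0,0,0]]])

```text
t: 5.3
tool_pos: [481.1, 271.8, 80.6]
orientation: [-90.0, -0.0, 38.0]
contact_force: [-1.6, -6.3, 0.1]
width: 48.7
```

Request:
arm_command(plan=[[[0,0,0,0,0,0],[0,0,0,0,0,0],[0,0,0,0,0,0],[0,0,0,0,0,0],[0,0,0,0,0,0]]], jaw=80)

```text
t: 5.8
tool_pos: [481.0, 272.0, 79.9]
orientation: [-90.0, -0.0, 38.2]
contact_force: [0.3, -0.1, -0.7]
width: 79.9
```

Request:
arm_command(plan=[[[0,-14,0,0,0,0],[0,-14,0,0,0,0],[0,-4,0,0,0,0],[0,0,0,0,0,0]]])

```text
t: 6.2
tool_pos: [481.5, 272.1, 113.1]
orientation: [-90.0, -0.1, 38.2]
contact_force: [-0.4, -0.8, -0.4]
width: 80.4
```

```bash
python3 - <<'E'
from h import *
a=snap('top','top1.png');b=snap('scene','scene1.png')
x=cv2.resize(a[195:265,95:195],(560,392),interpolation=2);y=cv2.resize(b[60:140,250:330],(392,392),interpolation=2)
cv2.imwrite('pics/z1.png',cv2.resize(np.hstack([x,y])[:,:,::-1],(780,321)))
E
```

```text
(no output)
```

View pics/z1.png

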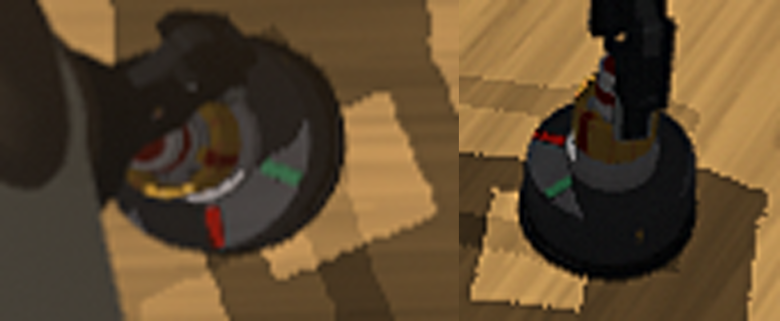

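The collar's red mark is now in line with the green stripe and the collar is home. Grip the head next.

Request:
arm_command(plan=[[[0,0,0,0,0,0],[0,0,0,0,0,0],[0,0,0,0,0,0],[0,0,0,0,0,0],[0,0,0,0,0,0],[0,0,0,0,0,0],[0,0,0,0,0,0],[0,0,0,0,0,0],[0,0,0,0,0,0]]], jaw=10)

```text
t: 7.2
tool_pos: [480.9, 271.9, 111.7]
orientation: [-90.0, 0.0, 38.2]
contact_force: [-0.9, 0.8, 0.2]
width: 24.2
```

Request:
arm_command(plan=[[[0,-5,0,0,0,0],[0,-5,0,0,0,0],[0,-10,0,0,0,0],[0,-20,0,0,0,0],[0,-30,0,0,0,0],[0,-30,0,0,0,0],[0,0,0,0,0,0]]])

```text
t: 7.9
tool_pos: [482.2, 272.4, 216.7]
orientation: [-90.1, -0.4, 38.2]
contact_force: [0.1, 0.5, -0.8]
width: 24.2
```

```bash
python3 - <<'E'
from h import *
# case geometry
f=np.array([[425.4,-208.9],[469.9,-421.4]]);g=np.array([[429.9,-213.1],[474.7,-421.4]]);far=np.array([[565.7,-178.4],[613.6,-396.4],[621.9,-388.5]])
fr=(f+g)/2;d=fr[0]-fr[1];print('front len',np.linalg.norm(d));ey=d/np.linalg.norm(d);ex=np.array([ey[1],-ey[0]])
print('ex',ex,'yaw',np.degrees(np.arctan2(ex[1],ex[0])))
print('far dist',(far-fr.mean(0))@ex,(far-fr.mean(0))@ey)
c=fr.mean(0)+75*ex;print('c',c)
s=st();print(s['tool_pos'],np.round(toolR(s),3),s['contact_force'])
E
```

```text
front len 215.0855236876717
ex [0.97821553 0.20759184] yaw 11.981265236345289
far dist [141.81014825 143.41165073 153.1708152 ] [ 110.77453443 -112.42010078 -106.41521037]
c [ 523.34116491 -300.63061187]
[482.23606161 272.44795985 216.73557224] [[ 0.786  0.006 -0.618]
 [ 0.618  0.002  0.786]
 [ 0.006 -1.    -0.002]] [ 0.12989232  0.52562536 -0.83201777]
```

The holder is out and gripped at 24 mm. The case centre is about (523,-300) with yaw 12°. I'll turn the jaws to the case x axis (yaw -78) and carry it over.

Request:
arm_command(plan=[[[0,0,0,0,0.145,0],[0,0,0,0,0.145,0],[0,0,0,0,0.145,0],[0,0,0,0,0.145,0],[0,0,0,0,0.145,0],[0,0,0,0,0.145,0],[0,0,0,0,0.145,0],[0,0,0,0,0.145,0],[0,0,0,0,0.145,0],[0,0,0,0,0.145,0]]])

```text
t: 8.9
tool_pos: [480.9, 271.9, 211.9]
orientation: [-90.0, -0.0, -45.3]
contact_force: [0.9, -0.2, -0.2]
width: 23.9
```

Request:
arm_command(plan=[[[0,0,0,0,0.144,0],[0,0,0,0,0.144,0],[0,0,0,0,0.144,0],[0,0,0,0,0.144,0],[0,0,0,0,0,0]]])

```text
t: 9.4
tool_pos: [480.9, 271.9, 211.9]
orientation: [-90.0, -0.0, -78.1]
contact_force: [0.0, 0.4, -1.0]
width: 24.4
```

```bash
python3 - <<'E'
from h import *
s=st();print(s['t'],s['orientation'],s['width'],s['joints'],todelta(s,[524,-377,200]))
E
```

```text
9.4 [-9.00071633e+01 -6.97753794e-03 -7.80772200e+01] 24.36480028097879 [ 2.14932595e+01  6.63580784e+00  8.81155776e+01 -5.70899161e-03
  8.52568383e+01  9.57095244e+00] [643.77875831  11.95789844 -91.88994915]
```

Request:
arm_command(plan=[[[30,0,-4,0,0,0],[40,0,-6,0,0,0],[40,0,-6,0,0,0],[40,0,-6,0,0,0],[40,0,-6,0,0,0],[40,0,-6,0,0,0],[40,0,-6,0,0,0],[40,0,-6,0,0,0],[40,0,-6,0,0,0],[40,0,-6,0,0,0]]])

```text
t: 10.4
tool_pos: [505.7, -123.3, 212.0]
orientation: [-90.0, -0.0, -77.6]
contact_force: [0.7, 0.2, -0.9]
width: 24.5
```

Request:
arm_command(plan=[[[40,0,-6,0,0,0],[40,0,-6,0,0,0],[40,0,-6,0,0,0],[40,0,-6,0,0,0],[40,0,-6,0,0,0],[40,0,-4,0,0,0],[14,0,0,0,0,0],[0,0,0,0,0,0],[0,0,0,0,0,0]]])

```text
t: 11.3
tool_pos: [525.9, -376.5, 211.6]
orientation: [-90.0, 0.0, -77.8]
contact_force: [-0.4, -0.2, -0.3]
width: 24.1
```

```bash
python3 - <<'E'
from h import *
s=st();im=snap('wrist','w2.png');print(s['t'],s['tool_pos'],s['orientation'],s['width'],s['joints'],todelta(s,[524,-377,200]))
cv2.imwrite('pics/w2b.png',im[:,:,::-1])
E
```

```text
11.3 [ 525.86977233 -376.48982213  211.60775032] [-9.00146468e+01  3.88663574e-02 -7.77722751e+01] 24.148474002691103 [-4.24252468e+01  1.78464196e+01  7.46398173e+01  1.05479764e-02
  8.75539387e+01 -5.46534305e+01] [ 0.11046423 11.60817244 -1.9324409 ]
```

View pics/w2b.png

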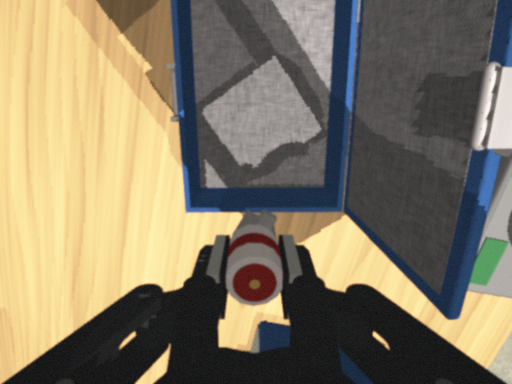

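The wrist view shows the holder held upright, with the case's near wall inside edge at (187,208)–(343,208). I'll measure the rim from here.

```bash
python3 - <<'E'
from h import *
s=st()
print(onz('wrist',[(187,209),(343,209),(173,5),(358,5)],65,s).round(1))
print(onz('wrist',[(204,187),(325,187)],5,s).round(1))
print(proj('wrist',[[525.9,-376.5,5],[525.9,-376.5,175]],s))
E
```

```text
[[ 470.9 -422.2   65. ]
 [ 616.  -390.7   65. ]
 [ 433.3 -252.    65. ]
 [ 576.8 -220.4   65. ]]
[[ 477.7 -418.8    5. ]
 [ 611.1 -389.8    5. ]]
[[253.77231746 160.08480458]
 [253.7710945  229.12886857]]
```

Request:
arm_command(plan=[[[0,20,0,0,0,0],[0,30,0,0,0,0],[0,30,0,0,0,0],[0,30,0,0,0,0],[0,30,0,0,0,0],[0,15,0,0,0,0],[0,8,0,0,0,0],[0,4,0,0,0,0],[0,0,0,0,0,0],[0,0,0,0,0,0]]])

```text
t: 12.35
tool_pos: [526.3, -377.4, 46.1]
orientation: [-90.0, -0.1, -77.9]
contact_force: [0.1, -0.1, -0.3]
width: 24.5
```

Request:
arm_command(plan=[[[0,0,0,0,0,0],[0,0,0,0,0,0],[0,0,0,0,0,0],[0,0,0,0,0,0]]], jaw=55)

```text
t: 12.75
tool_pos: [525.9, -377.1, 45.0]
orientation: [-90.0, -0.0, -77.9]
contact_force: [0.6, 1.2, 0.4]
width: 55.1
```

Request:
arm_command(plan=[[[0,-20,0,0,0,0],[0,-30,0,0,0,0],[0,-40,0,0,0,0],[0,-40,0,0,0,0],[0,-30,0,0,0,0],[0,0,0,0,0,0]]])

```text
t: 13.35
tool_pos: [526.9, -378.0, 209.8]
orientation: [-89.8, -0.3, -77.9]
contact_force: [0.7, -1.0, -0.5]
width: 55.1
```

```bash
python3 - <<'E'
from h import *
s=st();im=snap('wrist','w3.png');t=snap('top','top2.png');sc=snap('scene','scene2.png')
cv2.imwrite('pics/c3.png',cv2.resize(np.hstack([im,t])[:,:,::-1],(800,300)))
print(s['t'],s['tool_pos'])
for n,a,b in(('green',(370,261),(456,293)),('black',(355,351),(382,240)),('yellow',(438,352),(334,300))):
    pb,nb=blob(sc,np.array(b)*.64,n,12);pa,na=blob(t,np.array(a)*.64,n,12);print(n,na,nb)
    if na: print(onz('top',[pa],52))
    if nb: print(onz('scene',[pb],52))
E
```

```text
13.35 [ 526.90866453 -377.97787191  209.84541228]
green 29 37
[[614.47121393  46.95545214  52.        ]]
[[613.69687842  47.0502357   52.        ]]
black 0 33
[[477.87116021  71.63680069  52.        ]]
yellow 45 29
[[475.26529881 -50.2887179   52.        ]]
[[472.98314993 -50.03842926  52.        ]]
```

View pics/c3.png

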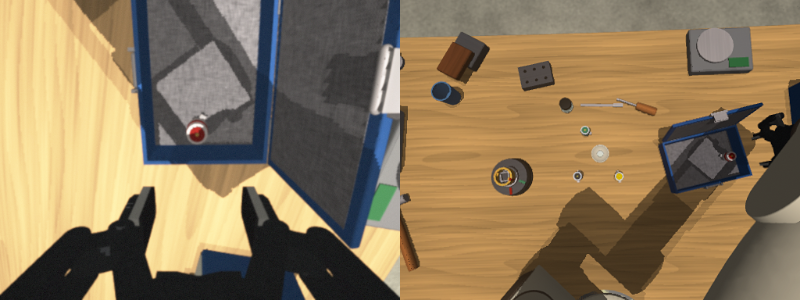

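Holder0 stands in the case, at (197,130) of the left picture. Next is yellow.

Request:
arm_command(plan=[[[-33,0,2,0,0,0],[-33,0,2,0,0,0],[-33,0,2,0,0,0],[-33,0,2,0,0,0],[-33,0,2,0,0,0],[-33,0,2,0,0,0],[-33,0,2,0,0,0],[-33,0,2,0,0,0],[-33,10,1,0,0,0],[-33,20,1,0,0,0]]])

```text
t: 14.5
tool_pos: [474.0, -49.4, 174.2]
orientation: [-90.0, -0.0, -77.9]
contact_force: [1.0, 0.7, -0.2]
width: 55.0
```

Request:
arm_command(plan=[[[0,10,0,0,0,0],[0,0,0,0,0,0],[0,0,0,0,0,0]]], jaw=70)

```text
t: 14.8
tool_pos: [474.4, -51.2, 164.6]
orientation: [-90.1, 0.0, -77.9]
contact_force: [0.9, -0.3, 0.5]
width: 70.1
```

```bash
python3 - <<'E'
from h import *
s=st();im=snap('wrist','w4.png');print(s['t'],s['tool_pos'])
q=proj('wrist',[474.5,-50.2,52],s)[0];p,n=blob(im,q,'yellow',20);print(q,p,n)
P=onz('wrist',[p],52,s)[0];print(P,todelta(s,P))
q=proj('wrist',[479,70,52],s)[0];print('black at',q)
E
```

```text
14.8 [474.44741949 -51.20992119 164.56744665]
[254.40870831 186.06106577] None 0Traceback (most recent call last):
  File "<stdin>", line 4, in <module>
  File "h.py", line 24, in onz
    o,d=ray(n,uv,s); t=(z-o[2])/d[:,2]; return o+d*t[:,None]
        ~~~^^^^^^^^
  File "h.py", line 20, in ray
    p=cv2.undistortPoints(np.array(uv,float).reshape(-1,1,2),K,np.array(c['dist_coeffs'],float)).reshape(-1,2)
                          ~~~~~~~~~~~~~~~~~~~~~~~~~~^^^^^^^^
ValueError: cannot reshape array of size 1 into shape (1,2)
```

```bash
sed -i "s/(H>22)&(H<34)&(S>170)&(V>150)/(H>20)\&(H<34)\&(S>195)\&(V>80)/" h.py; python3 - <<'E'
from h import *
s=st();im=cv2.imread('pics/w4.png')[:,:,::-1].copy()
h=cv2.cvtColor(im,cv2.COLOR_RGB2HSV);print(h[178:196:3,245:266:3].tolist()[2:4])
p,n=blob(im,(254,186),'yellow',30);print(p,n)
cv2.imwrite('pics/w4b.png',im[:,:,::-1])
if n: P=onz('wrist',[p],52,s)[0];print(P,todelta(s,P))
E
```

```text
[[[21, 176, 116], [20, 186, 118], [20, 183, 117], [21, 174, 117], [21, 188, 114], [20, 188, 115], [20, 145, 116]], [[20, 191, 116], [20, 174, 120], [20, 163, 116], [18, 154, 111], [21, 178, 116], [21, 178, 119], [20, 171, 122]]]
None 0
```

View pics/w4b.png

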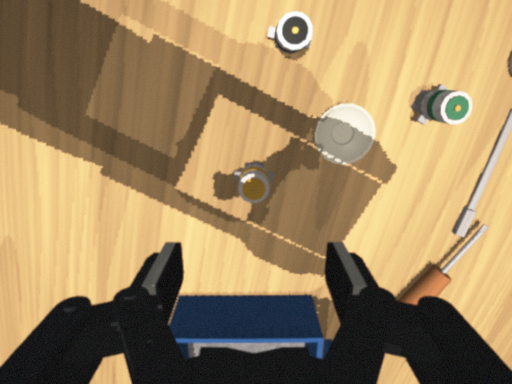

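Yellow's head shows at (254,187), as predicted. Black is at (295,30), green at (457,107), and the dish at (345,133) is well clear of the fingers. Descend and grip.

Request:
arm_command(plan=[[[0.5,20,0,0,0,0],[0,30,0,0,0,0],[0,30,0,0,0,0],[0,30,0,0,0,0],[0,12,0,0,0,0],[0,4,0,0,0,0],[0,0,0,0,0,0],[0,0,0,0,0,0]]])

```text
t: 15.65
tool_pos: [475.3, -51.5, 40.1]
orientation: [-89.9, -0.1, -77.9]
contact_force: [0.7, 0.6, -0.1]
width: 70.1
```

Request:
arm_command(plan=[[[0,0,0,0,0,0],[0,0,0,0,0,0],[0,0,0,0,0,0],[0,0,0,0,0,0],[0,0,0,0,0,0],[0,0,0,0,0,0],[0,0,0,0,0,0]]], jaw=10)

```text
t: 16.35
tool_pos: [474.7, -51.2, 39.4]
orientation: [-90.0, -0.0, -77.9]
contact_force: [-2.2, 0.4, 7.1]
width: 24.3
```

Request:
arm_command(plan=[[[0,-10,0,0,0,0],[0,-30,0,0,0,0],[0,-40,0,0,0,0],[0,-40,0,0,0,0],[0,-40,0,0,0,0],[0,-14,0,0,0,0],[0,0,0,0,0,0]]])

```text
t: 17.05
tool_pos: [475.1, -51.2, 215.1]
orientation: [-89.8, -0.1, -77.9]
contact_force: [0.1, 0.1, -1.3]
width: 24.1
```

```bash
python3 - <<'E'
from h import *
s=st();print(s['t'],s['tool_pos'],s['width'])
for P in([513.6,-328,200],[503,-279,200],[493,-230,200],[482,271,150]): print(todelta(s,P).round(1))
E
```

```text
17.05 [475.14463014 -51.23594174 215.08315354] 24.12619214724514
[278.7  15.5 -20.4]
[228.5  15.4 -20.5]
[178.5  15.3 -20. ]
[-313.8   64.8   74. ]
```

Request:
arm_command(plan=[[[20,0,-2,0,0,0],[35,0,-3,0,0,0],[35,0,-3,0,0,0],[35,0,-3,0,0,0],[35,0,-3,0,0,0],[35,0,-2,0,0,0],[35,0,-2,0,0,0],[35,0,-2,0,0,0],[14,0,0,0,0,0],[0,0,0,0,0,0]]])

```text
t: 18.05
tool_pos: [513.0, -329.2, 210.7]
orientation: [-90.1, 0.1, -78.0]
contact_force: [-0.0, -0.2, -0.9]
width: 24.3
```

Request:
arm_command(plan=[[[0,20,0,0,0,0],[0,30,0,0,0,0],[0,30,0,0,0,0],[0,30,0,0,0,0],[0,30,0,0,0,0],[0,15,0,0,0,0],[0,8,0,0,0,0],[0,4,0,0,0,0],[0,0,0,0,0,0],[0,0,0,0,0,0]]])

```text
t: 19.05
tool_pos: [513.8, -328.4, 46.9]
orientation: [-90.0, -0.1, -77.9]
contact_force: [-0.2, 0.8, 0.1]
width: 24.3
```

Request:
arm_command(plan=[[[0,0,0,0,0,0],[0,0,0,0,0,0],[0,0,0,0,0,0],[0,0,0,0,0,0]]], jaw=55)

```text
t: 19.45
tool_pos: [513.4, -328.1, 46.0]
orientation: [-90.0, -0.0, -77.9]
contact_force: [-0.4, 0.3, -0.3]
width: 55.1
```

Request:
arm_command(plan=[[[0,-20,0,0,0,0],[0,-30,0,0,0,0],[0,-40,0,0,0,0],[0,-40,0,0,0,0],[0,-30,0,0,0,0],[0,0,0,0,0,0]]])

```text
t: 20.05
tool_pos: [514.5, -328.9, 210.7]
orientation: [-89.8, -0.3, -77.9]
contact_force: [0.4, -0.8, -0.7]
width: 55.4
```

```bash
python3 - <<'E'
from h import *
s=st();im=snap('wrist','w5.png');t=snap('top','top3.png');sc=snap('scene','scene3.png')
cv2.imwrite('pics/c5.png',cv2.resize(np.hstack([im,t])[:,:,::-1],(800,300)))
print(s['t'],s['tool_pos'])
for n,a,b in(('green',(370,261),(456,293)),('black',(355,351),(382,240))):
    pb,nb=blob(sc,np.array(b)*.64,n,12);pa,na=blob(t,np.array(a)*.64,n,12);print(n,na,nb,pa,pb)
    if na: print(onz('top',[pa],52))
    if nb: print(onz('scene',[pb],52))
# black from w4 image
s4=dict(s);s4['tool_pos']=np.array([474.447,-51.21,164.567])
i4=cv2.imread('pics/w4.png')[:,:,::-1].copy();p,n=blob(i4,(295,31),'black',8);print(p,n,onz('wrist',[p],52,s4))
p,n=blob(i4,(457,107),'green',14);print(p,n,onz('wrist',[p],52,s4))
print(todelta(s,[479,69,180]))
E
```

```text
20.05 [ 514.46464625 -328.94850628  210.65360834]
green 0 0 None None
black 0 33 None [244.48484848 153.36363636]
[[477.87116021  71.63680069  52.        ]]Traceback (most recent call last):
  File "<stdin>", line 11, in <module>
  File "h.py", line 24, in onz
    o,d=ray(n,uv,s); t=(z-o[2])/d[:,2]; return o+d*t[:,None]
        ~~~^^^^^^^^
  File "h.py", line 20, in ray
    p=cv2.undistortPoints(np.array(uv,float).reshape(-1,1,2),K,np.array(c['dist_coeffs'],float)).reshape(-1,2)
                          ~~~~~~~~~~~~~~~~~~~~~~~~~~^^^^^^^^
ValueError: cannot reshape array of size 1 into shape (1,2)
```

View pics/c5.png

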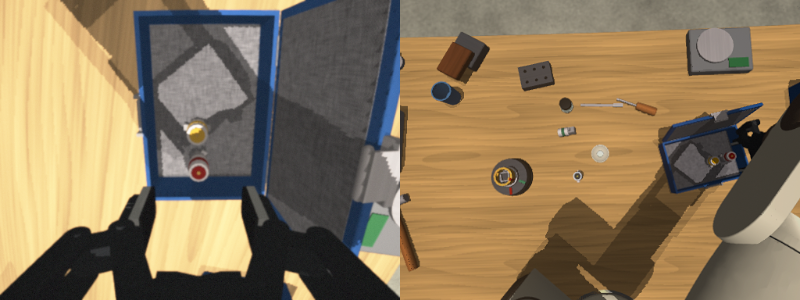

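Yellow is in the case. Green has been knocked over and now lies at about (214,168) in the top view. I'll fetch black first.

```bash
python3 - <<'E'
from h import *
s=st();print(onz('top',[(226.6,225.3)],52),onz('top',[(214,168)],13),todelta(s,[479,70,165]))
E
```

```text
[[478.25176905  71.79707681  52.        ]] [[618.39666525 104.57979832  13.        ]] [-396.22331597   40.2446581    49.94460936]
```

Request:
arm_command(plan=[[[-40,0,4,0,0,0],[-40,0,5,0,0,0],[-40,0,5,0,0,0],[-40,0,5,0,0,0],[-40,0,5,0,0,0],[-40,0,5,0,0,0],[-40,0,5,0,0,0],[-40,6,5,0,0,0],[-40,20,5,0,0,0],[-38,20,5,0,0,0]]])

```text
t: 21.2
tool_pos: [477.0, 73.0, 158.2]
orientation: [-90.1, 0.0, -77.9]
contact_force: [0.6, 0.3, -0.4]
width: 55.0
```

Request:
arm_command(plan=[[[0,0,0,0,0,0],[0,0,0,0,0,0],[0,0,0,0,0,0]]], jaw=70)

```text
t: 21.5
tool_pos: [478.0, 70.7, 159.6]
orientation: [-90.0, -0.0, -77.9]
contact_force: [-0.4, 0.8, -0.7]
width: 70.2
```

```bash
python3 - <<'E'
from h import *
s=st();im=snap('wrist','w6.png');print(s['t'],s['tool_pos'])
q=proj('wrist',[478.2,71.7,52],s)[0];print(q)
cv2.imwrite('pics/w6b.png',im[:,:,::-1])
E
```

```text
21.5 [478.03202743  70.7059595  159.62714514]
[254.50108325 188.0282362 ]
```

View pics/w6b.png

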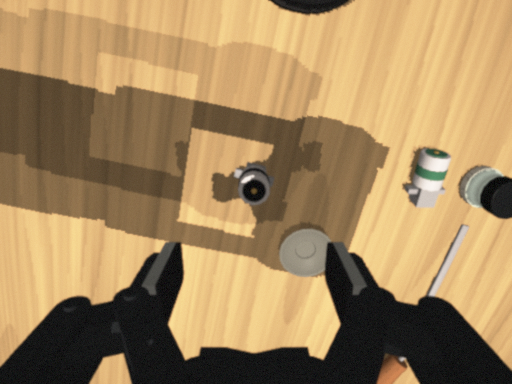

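Black's head is at (255,189), centred. Green lies with its head at (432,155), its foot at (425,195), and the flux jar is close at (485,190).

Request:
arm_command(plan=[[[0,20,0,0,0,0],[0,30,0,0,0,0],[0,30,0,0,0,0],[0,26,0,0,0,0],[0,10,0,0,0,0],[0,4,0,0,0,0],[0,0,0,0,0,0],[0,0,0,0,0,0]]])

```text
t: 22.35
tool_pos: [478.7, 71.1, 41.0]
orientation: [-89.9, -0.0, -77.9]
contact_force: [-0.5, 0.3, 0.6]
width: 70.2
```

Request:
arm_command(plan=[[[0,0,0,0,0,0],[0,0,0,0,0,0],[0,0,0,0,0,0],[0,0,0,0,0,0],[0,0,0,0,0,0],[0,0,0,0,0,0],[0,0,0,0,0,0]]], jaw=10)

```text
t: 23.05
tool_pos: [478.2, 71.4, 40.4]
orientation: [-90.0, -0.0, -77.9]
contact_force: [-1.9, 0.5, 6.4]
width: 24.1
```

Request:
arm_command(plan=[[[0,-10,0,0,0,0],[0,-30,0,0,0,0],[0,-40,0,0,0,0],[0,-40,0,0,0,0],[0,-40,0,0,0,0],[0,-14,0,0,0,0],[0,0,0,0,0,0]]])

```text
t: 23.75
tool_pos: [478.6, 71.4, 216.2]
orientation: [-89.8, -0.1, -77.9]
contact_force: [0.1, 0.4, -1.7]
width: 24.3
```

```bash
python3 - <<'E'
from h import *
s=st();print(s['t'],s['tool_pos'],s['width'])
print(todelta(s,[503,-279,200]).round(1))
s4=dict(s);s4['tool_pos']=np.array([478.03,70.7,159.63]);s4['orientation']=[-90,0,-77.9]
im=cv2.imread('pics/w6.png')
H=onz('wrist',[(432,172)],22,s4)[0];print('band',H, 'headtop',onz('wrist',[(435,150)],13,s4)[0],'foot',onz('wrist',[(424,205)],12,s4)[0],'jar',onz('wrist',[(483,187)],20,s4)[0])
cv2.imwrite('pics/w6c.png',cv2.resize(im[130:230,390:512],None,fx=5,fy=5,interpolation=2))
E
```

```text
23.75 [478.57644577  71.37550565 216.19590733] 24.305325280904352
[347.7  16.3 -49.6]
band [633.31790844 110.21653866  22.        ] headtop [633.93634036 129.01534695  13.        ] foot [644.79550323  75.94840756  12.        ] jar [689.3366398 107.0238819  20.       ]
```

View pics/w6c.png

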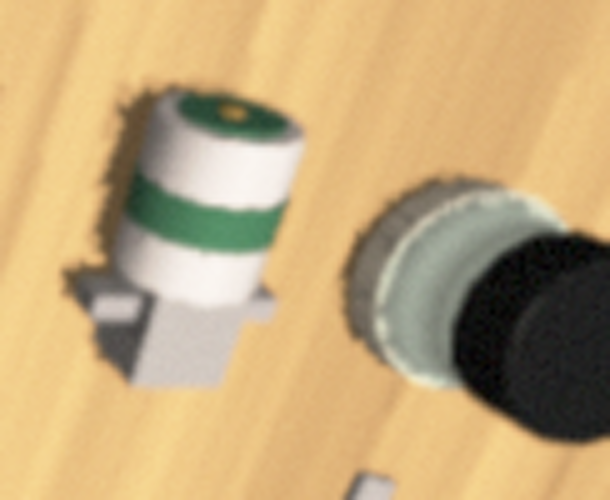

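Green lies with its head to +y, and its ears and the flux jar are visible beside it. Put black in the case.

Request:
arm_command(plan=[[[20,0,-3,0,0,0],[36,0,-5,0,0,0],[36,0,-5,0,0,0],[36,0,-5,0,0,0],[36,0,-5,0,0,0],[36,0,-5,0,0,0],[36,0,-5,0,0,0],[36,0,-5,0,0,0],[36,0,-5,0,0,0],[36,0,-5,0,0,0]]])

```text
t: 24.75
tool_pos: [502.5, -276.3, 212.1]
orientation: [-90.1, 0.1, -77.9]
contact_force: [-0.1, -0.5, -0.7]
width: 24.2
```

Request:
arm_command(plan=[[[4,0,-2,0,0,0],[0,0,0,0,0,0],[0,20,0,0,0,0],[0,30,0,0,0,0],[0,30,0,0,0,0],[0,30,0,0,0,0],[0,30,0,0,0,0],[0,15,0,0,0,0],[0,8,0,0,0,0],[0,0,0,0,0,0]]])

```text
t: 25.75
tool_pos: [501.9, -278.9, 50.5]
orientation: [-90.0, 0.0, -77.9]
contact_force: [-0.0, -0.1, 0.2]
width: 24.0
```

Request:
arm_command(plan=[[[0,2,0,0,0,0],[0,2,0,0,0,0],[0,0,0,0,0,0],[0,0,0,0,0,0]]])

```text
t: 26.15
tool_pos: [502.1, -279.6, 47.3]
orientation: [-90.0, -0.0, -77.9]
contact_force: [0.2, 0.3, -0.3]
width: 23.9
```

Request:
arm_command(plan=[[[0,0,0,0,0,0],[0,0,0,0,0,0],[0,0,0,0,0,0],[0,0,0,0,0,0]]], jaw=55)

```text
t: 26.55
tool_pos: [501.9, -279.4, 46.9]
orientation: [-90.0, -0.0, -77.9]
contact_force: [0.1, 0.3, -1.0]
width: 54.9
```

Request:
arm_command(plan=[[[0,-20,0,0,0,0],[0,-30,0,0,0,0],[0,-40,0,0,0,0],[0,-40,0,0,0,0],[0,-30,0,0,0,0],[0,0,0,0,0,0]]])

```text
t: 27.15
tool_pos: [503.1, -280.2, 211.4]
orientation: [-89.8, -0.3, -77.9]
contact_force: [-0.7, -0.4, -1.5]
width: 55.0
```

```bash
python3 - <<'E'
from h import *
s=st();im=snap('wrist','w7.png');t=snap('top','top4.png');sc=snap('scene','scene4.png');print(s['tool_pos'])
h=lambda im:cv2.cvtColor(im,cv2.COLOR_RGB2HSV).astype(int)
for n,i,box in(('top',t,(190,240,140,200)),('scene',sc,(270,350,160,230))):
    q=h(i);m=(q[...,0]>45)&(q[...,0]<90)&(q[...,1]>80);w=np.zeros_like(m);w[box[2]:box[3],box[0]:box[1]]=1
    ys,xs=np.nonzero(m&w);print(n,len(xs),xs.mean(),ys.mean(),onz(n,[(xs.mean(),ys.mean())],24))
a=cv2.resize(t[140:200,180:260],(480,360),interpolation=2);b=cv2.resize(sc[150:230,260:340],(320,320),interpolation=2);b=np.vstack([b,np.zeros((40,320,3),np.uint8)])
cv2.imwrite('pics/c7.png',np.hstack([a,b])[:,:,::-1])
E
```

```text
[ 503.06031818 -280.22456335  211.42619901]
top 21 210.85714285714286 160.52380952380952 [[634.94849687 110.51194474  24.        ]]
scene 32 312.59375 177.1875 [[636.4748214  111.94882147  24.        ]]
```

View pics/c7.png

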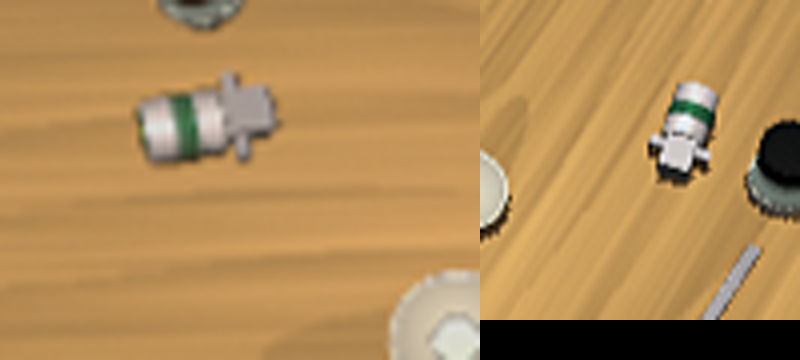

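Green's band is at (635,111), and its axis is about along the tool x with the head to +y. The jar sits just beyond on the +x side, so I'll open only about 38 mm.

```bash
python3 - <<'E'
from h import *
s=st();print('jar',onz('top',[(211.8,133.8)],45),todelta(s,[634.5,111,120]))
a,b=onz('top',[(203.7,162),(225,158.7)],13);print(a,b,np.degrees(np.arctan2(*(b-a)[1::-1])))
E
```

```text
jar [[695.17536187 104.64898138  45.        ]] [-353.74027911   86.08254952  211.6279538 ]
[633.94683667 129.65302557  13.        ] [640.70975986  77.40069001  13.        ] -82.6253102194823
```

Request:
arm_command(plan=[[[-40,0,0,0,0.02,0],[-40,0,0,0,0.02,0],[-40,0,0,0,0.02,0],[-40,0,10,0,0.02,0],[-35,0,30,0,0,0],[-35,0,35,0,0,0],[-35,0,35,0,0,0],[-35,0,35,0,0,0],[-30,0,35,0,0,0],[-22,10,28,0,0,0]]], jaw=38)

```text
t: 28.3
tool_pos: [655.4, 98.2, 195.9]
orientation: [-90.0, 0.0, -82.4]
contact_force: [1.0, -1.0, -0.3]
width: 37.9
```

```bash
python3 - <<'E'
from h import *
s=st();print(s['orientation'],todelta(s,[634.5,111,100]))
E
```

```text
[-9.00252047e+01  1.04846092e-02 -8.24181536e+01] [-15.40952527  95.86948865 -18.94350202]
```

Request:
arm_command(plan=[[[-8,20,-10,0,0,0],[-7.5,30,-9,0,0,0],[0,30,0,0,0,0],[0,16,0,0,0,0],[0,0,0,0,0,0],[0,0,0,0,0,0]]])

```text
t: 28.9
tool_pos: [633.7, 108.3, 101.3]
orientation: [-90.0, -0.0, -82.5]
contact_force: [-0.5, 0.4, 1.2]
width: 38.0
```

```bash
python3 - <<'E'
from h import *
s=st();im=snap('wrist','w8.png');print(s['t'],s['tool_pos'],proj('wrist',[[634,111,24],[634,129.6,13]],s))
h=cv2.cvtColor(im,cv2.COLOR_RGB2HSV).astype(int);m=(h[...,0]>45)&(h[...,0]<90)&(h[...,1]>80);m[240:]=0;m[:,:180]=0;m[:,330:]=0
ys,xs=np.nonzero(m);p=(xs.mean(),ys.mean());print(len(xs),p,xs.min(),xs.max(),onz('wrist',[p],24,s),todelta(s,onz('wrist',[p],24,s)[0]))
cv2.imwrite('pics/w8b.png',im[:,:,::-1])
E
```

```text
28.9 [633.72569983 108.32336181 101.30156098] [[254.83925926 199.64809735]
 [258.21656394 170.11150682]]
403 (np.float64(258.48387096774195), np.float64(193.57320099255583)) 241 329 [[635.92157018 115.82504899  24.        ]] [-7.16177472 77.30073749  3.15173814]
```

View pics/w8b.png

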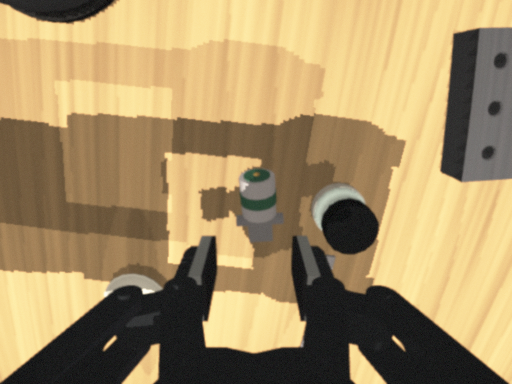

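Green's head is at (258,190), in line with the jaws, with the band at row 200. The jar's near edge clears the right finger.

Request:
arm_command(plan=[[[-2.4,10,2,0,0,0],[0,20,0,0,0,0],[0,20,0,0,0,0],[0,15,0,0,0,0],[0,10,0,0,0,0],[0,6,0,0,0,0],[0,3,0,0,0,0],[0,0,0,0,0,0],[0,0,0,0,0,0]]])

```text
t: 29.85
tool_pos: [635.4, 111.2, 17.4]
orientation: [-90.0, -0.0, -82.5]
contact_force: [0.5, -0.5, 0.3]
width: 37.9
```

Request:
arm_command(plan=[[[0,2,0,0,0,0],[0,0,0,0,0,0],[0,0,0,0,0,0],[0,0,0,0,0,0],[0,0,0,0,0,0],[0,0,0,0,0,0]]], jaw=10)

```text
t: 30.45
tool_pos: [635.1, 111.1, 15.7]
orientation: [-90.0, -0.0, -82.5]
contact_force: [-4.5, 0.3, 10.0]
width: 24.3
```

Request:
arm_command(plan=[[[0,-10,0,0,0,0],[0,-30,0,0,0,0],[0,-40,0,0,0,0],[0,-40,0,0,0,0],[0,-40,0,0,0,0],[0,-40,0,0,0,0],[0,0,0,0,0,0]]])

```text
t: 31.15
tool_pos: [636.6, 111.3, 221.8]
orientation: [-89.5, -0.0, -82.5]
contact_force: [0.8, 0.1, -1.1]
width: 24.3
```

```bash
python3 - <<'E'
from h import *
s=st();print(s['t'],s['tool_pos'],s['width'],todelta(s,[481,-223,215]))
print((toolR(s).T@np.array([-110,0,0])))
E
```

```text
31.15 [636.61520296 111.34117502 221.79623503] 24.32040705629274 [ 311.12224456    5.22564859 -198.04530556]
[ -14.38071634   -1.00673269 -109.05127916]
```

Request:
arm_command(plan=[[[10,0,-20,0,0,0],[20,0,-36,0,0,0],[20,0,-36,0,0,0],[20,0,-36,0,0,0],[30,0,-36,0,0,0],[40,0,-34,0,0,0],[40,0,0,0,0,0],[40,0,0,0,0,0],[40,0,0,0,0,0],[30,0,0,0,-0.08,0]]])

```text
t: 32.15
tool_pos: [477.8, -202.3, 215.1]
orientation: [-90.0, -0.0, -78.0]
contact_force: [0.2, 0.3, -0.8]
width: 24.3
```

```bash
python3 - <<'E'
from h import *
s=st();print(s['t'],s['tool_pos'],s['width'],s['orientation'],todelta(s,[481,-223,20]))
E
```

```text
32.15 [ 477.78278389 -202.33653405  215.14521382] 24.26367839540239 [-8.99786295e+01 -4.29939874e-02 -7.79638359e+01] [ 20.7336467  195.16037987  -1.23523541]
```

Request:
arm_command(plan=[[[17,0,-1,0,0,0],[0,0,0,0,0,0],[0,0,0,0,0,0],[0,30,0,0,0,0],[0,30,0,0,0,0],[0,30,0,0,0,0],[0,10,0,0,0,0],[0,0,0,0,0,0]]])

```text
t: 32.95
tool_pos: [480.3, -215.8, 114.3]
orientation: [-90.1, 0.1, -77.9]
contact_force: [-0.5, 0.6, -0.5]
width: 24.0
```

```bash
python3 - <<'E'
from h import *
s=st();im=snap('wrist','w9.png');print(s['t'],s['tool_pos'],s['width'],s['orientation'],todelta(s,[481,-223,22]))
cv2.imwrite('pics/w9b.png',im[:,:,::-1])
E
```

```text
32.95 [ 480.25386645 -215.80561607  114.25482329] 24.046310957566995 [-9.00742506e+01  7.34115855e-02 -7.78817119e+01] [ 7.30890035 92.24646872 -0.66127156]
```

View pics/w9b.png

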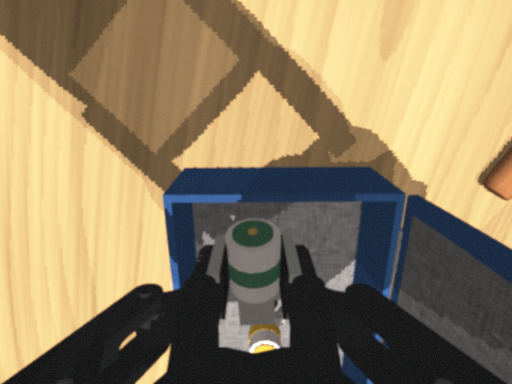

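Green is held lying, just inside the +y wall, with yellow visible behind it at (263,340). Lower it.

Request:
arm_command(plan=[[[6,10,0,0,0,0],[0,20,0,0,0,0],[0,20,0,0,0,0],[0,20,0,0,0,0],[0,10,0,0,0,0],[0,6,0,0,0,0],[0,4,0,0,0,0],[0,0,0,0,0,0],[0,0,0,0,0,0]]])

```text
t: 33.9
tool_pos: [482.1, -223.1, 25.5]
orientation: [-90.0, -0.0, -77.9]
contact_force: [0.3, -0.0, -1.0]
width: 24.1
```

Request:
arm_command(plan=[[[0,3,0,0,0,0],[0,0,0,0,0,0]]])

```text
t: 34.1
tool_pos: [481.8, -222.8, 21.8]
orientation: [-90.0, -0.0, -77.9]
contact_force: [0.2, 0.1, -0.2]
width: 24.1
```

Request:
arm_command(plan=[[[0,0,0,0,0,0],[0,0,0,0,0,0],[0,0,0,0,0,0],[0,0,0,0,0,0]]], jaw=42)

```text
t: 34.5
tool_pos: [484.1, -223.5, 23.3]
orientation: [-89.7, -0.2, -77.9]
contact_force: [14.8, 0.8, 6.0]
width: 41.8
```

Request:
arm_command(plan=[[[0,-10,0,0,0,0],[0,-20,0,0,0,0],[0,-40,0,0,0,0],[0,-40,0,0,0,0],[0,-40,0,0,0,0],[0,-40,0,0,0,0],[0,0,0,0,0,0]]])

```text
t: 35.2
tool_pos: [483.2, -223.7, 217.6]
orientation: [-89.7, -0.3, -77.9]
contact_force: [0.3, -0.5, -0.2]
width: 42.2
```

Request:
arm_command(plan=[[[-40,0,0,0,0,0],[-40,0,0,0,0,0],[-40,0,0,0,0,0],[0,0,0,0,0,0],[0,0,0,0,0,0]]])

```text
t: 35.7
tool_pos: [456.7, -105.0, 212.0]
orientation: [-90.0, -0.0, -77.8]
contact_force: [0.6, 1.2, 0.1]
width: 41.9
```

```bash
python3 - <<'E'
from h import *
s=st();t=snap('top','top5.png');sc=snap('scene','scene5.png');print(s['tool_pos'],s['t'])
a=t[110:270,320:480];b=sc[210:384,80:254]
cv2.imwrite('pics/c9.png',np.hstack([cv2.resize(a,(390,390),interpolation=2),cv2.resize(b,(390,390),interpolation=2)])[:,:,::-1])
E
```

```text
[ 456.65207215 -104.97468916  212.04014855] 35.7
```

View pics/c9.png

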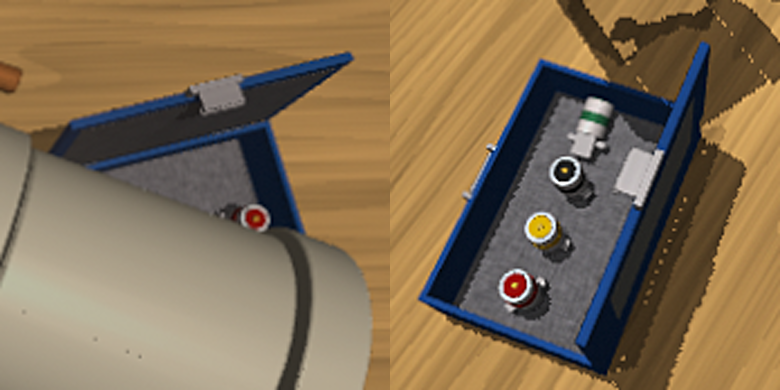

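All four holders are in the case: red, yellow and black standing, green lying. Now the collar goes back to locked.

Request:
arm_command(plan=[[[-36,0,10,0,0,0],[-36,0,10,0,0,0],[-36,0,10,0,0,0],[-36,5,10,0,0,0],[-36,10,10,0,0,0],[-36,10,11,0,0,0],[-36,10,11,0,0,0],[-36,10,11,0,0,0],[-36,10,11,0,0,0],[-36,5,11,0,0,0]]], jaw=80)

```text
t: 36.8
tool_pos: [484.5, 269.2, 150.5]
orientation: [-90.1, -0.0, -78.0]
contact_force: [0.9, 0.0, 0.5]
width: 80.1
```

Request:
arm_command(plan=[[[0,0,0,0,0,0],[0,0,0,0,0,0],[0,0,0,0,0,0]]])

```text
t: 37.1
tool_pos: [484.4, 267.5, 151.6]
orientation: [-90.0, -0.0, -78.0]
contact_force: [0.9, -0.2, 0.4]
width: 80.0
```

```bash
python3 - <<'E'
from h import *
s=st();print(s['t'],s['width'],todelta(s,[481.5,271.6,79]))
E
```

```text
37.1 80.00458300944739 [-4.68208424 72.62877084 -1.98522185]
```

Request:
arm_command(plan=[[[-4.6,10,-2,0,0,0],[0,20,0,0,0,0],[0,20,0,0,0,0],[0,14,0,0,0,0],[0,8,0,0,0,0],[0,0,0,0,0,0]]])

```text
t: 37.7
tool_pos: [480.7, 272.2, 78.9]
orientation: [-90.1, -0.0, -77.9]
contact_force: [0.5, -1.0, -0.1]
width: 80.1
```

Request:
arm_command(plan=[[[0,0,0,0,0,0],[0,0,0,0,0,0],[0,0,0,0,0,0],[0,0,0,0,0,0],[0,0,0,0,0,0],[0,0,0,0,0,0]]], jaw=40)

```text
t: 38.3
tool_pos: [481.4, 272.8, 81.0]
orientation: [-89.9, 0.0, -77.9]
contact_force: [-1.7, -1.2, 8.4]
width: 49.5
```

Request:
arm_command(plan=[[[0,-3,0,0,0,0],[0,-3,0,0,0,0],[0,-3,0,0,0,0],[0,-3,0,0,0,0],[0,-0.5,0,0,0,0],[0,0,0,0,0,0],[0,0,0,0,0,0]]])

```text
t: 39.0
tool_pos: [481.2, 272.7, 92.1]
orientation: [-90.0, -0.0, -77.9]
contact_force: [5.1, 1.9, -13.2]
width: 49.3
```

Request:
arm_command(plan=[[[0,0,0,0,0.115,0],[0,0,0,0,0.115,0],[0,0,0,0,0.115,0],[0,0,0,0,0.115,0],[0,0,0,0,0.115,0],[0,0,0,0,0.115,0],[0,0,0,0,0.115,0],[0,0,0,0,0.115,0],[0,0,0,0,0.115,0],[0,0,0,0,0.02,0]]])

```text
t: 40.0
tool_pos: [482.1, 271.8, 92.3]
orientation: [-89.9, 0.0, -138.6]
contact_force: [11.6, -5.4, -13.7]
width: 49.1
```

Request:
arm_command(plan=[[[0,0,0,0,0.02,0],[0,0,0,0,0,0],[0,0,0,0,0,0]]])

```text
t: 40.3
tool_pos: [482.1, 271.8, 92.3]
orientation: [-89.9, 0.0, -139.5]
contact_force: [12.0, -5.2, -13.3]
width: 49.2
```

```bash
python3 - <<'E'
from h import *
s=st();print(s['moment'],s['contact_force'],s['orientation'])
E
```

```text
[-1.29687628 -2.81736998  0.52059854] [ 11.95702171  -5.24481096 -13.30183612] [-8.98531466e+01  2.58510785e-02 -1.39484789e+02]
```

Moment z reads 0.52 N m, so the collar is against its locked stop. Lower it, check the force, and release.

Request:
arm_command(plan=[[[0,4,0,0,0,0],[0,4,0,0,0,0],[0,4,0,0,0,0],[0,0,0,0,0,0],[0,0,0,0,0,0]]])

```text
t: 40.8
tool_pos: [482.3, 272.0, 81.1]
orientation: [-89.8, 0.1, -139.5]
contact_force: [8.8, -5.1, -2.9]
width: 49.0
```

Request:
arm_command(plan=[[[0,0,0,0,0,0],[0,0,0,0,0,0],[0,0,0,0,0,0],[0,0,0,0,0,0],[0,0,0,0,0,0]]], jaw=80)

```text
t: 41.3
tool_pos: [481.0, 272.7, 80.3]
orientation: [-90.0, -0.0, -139.5]
contact_force: [0.2, 0.0, -0.3]
width: 79.9
```

Request:
arm_command(plan=[[[0,-20,0,0,0,0],[0,-40,0,0,0,0],[0,-40,0,0,0,0],[0,-40,0,0,0,0],[0,-40,0,0,0,0],[0,0,0,0,0,0]]])

```text
t: 41.9
tool_pos: [482.3, 273.2, 265.9]
orientation: [-89.9, 0.4, -139.5]
contact_force: [-0.0, -0.0, -0.5]
width: 80.2
```

```bash
python3 - <<'E'
from h import *
s=st();print(s['t'],s['tool_pos'],s['orientation'],s['joints'])
im=snap('wrist','w10.png')
def mk(z,cent,r):
    q=proj('wrist',[cent],s)[0];h=cv2.cvtColor(im,cv2.COLOR_RGB2HSV).astype(int)
    m=((h[...,0]<7)|(h[...,0]>173))&(h[...,1]>150)&(h[...,2]>60)
    n,l,stt,c=cv2.connectedComponentsWithStats(m.astype(np.uint8))
    for i in range(1,n):
        if stt[i,4]>4:
            P=onz('wrist',[c[i]],z,s)[0];d=P[:2]-cent[:2]
            if np.hypot(*d)<70: print(z,stt[i,4],c[i],P.round(1),'r',np.hypot(*d).round(1),'ang',np.degrees(np.arctan2(d[1],d[0])).round(1))
mk(100,np.array([481.5,271.5,100]),40);mk(50,np.array([481.5,271.5,50]),40)
# lid geometry in case frame, behind lid target
ex=np.array([.978,.208]);ey=np.array([-.208,.978]);c=np.array([523,-300])
for X,Y in((125,200),(125,0),(-70,0)): print((X,Y),c+X*ex+Y*ey)
E
```

```text
41.9 [482.2567103  273.19287686 265.89871893] [ -89.8531089     0.42127389 -139.49540148] [ 2.15676317e+01  5.45859060e+00  8.31836086e+01 -2.22753494e-03
  9.09116581e+01  7.10635291e+01]
100 66 [236.81818182 192.96969697] [454.5 270.7 100. ] r 27.0 ang -178.4
50 66 [236.81818182 192.96969697] [439.5 261.5  50. ] r 43.2 ang -166.5
(125, 200) [603.65 -78.4 ]
(125, 0) [ 645.25 -274.  ]
(-70, 0) [ 454.54 -314.56]
```

```bash
python3 - <<'E'
from h import *
s=st();s['tool_pos']=np.array([482.257,273.193,265.9])
im=cv2.imread('pics/w10.png')[:,:,::-1].copy()
h=cv2.cvtColor(im,cv2.COLOR_RGB2HSV).astype(int);H,S,V=h[...,0],h[...,1],h[...,2]
print(proj('wrist',[[481.5-25*np.cos(np.radians(a)),271.5-25*np.sin(np.radians(a)),100] for a in(9,69)]+[[481.5-45*np.cos(np.radians(a)),271.5-45*np.sin(np.radians(a)),50] for a in(9,69)]+[[481.5,271.5,100]],s).round(0).tolist())
for r in range(135,215,2): print(r,''.join('R' if ((H[r,c]<7 or H[r,c]>173) and S[r,c]>150) else 'G' if 45<H[r,c]<85 and S[r,c]>80 else 'b' if 10<=H[r,c]<=28 and S[r,c]>140 and 212<c<300 else '.' for c in range(210,300)))
E
```

```text
[[241.0, 193.0], [266.0, 193.0], [234.0, 192.0], [272.0, 193.0], [254.0, 172.0]]
135 ..........................................................................................
137 ..........................................................................................
139 ..........................................................................................
141 ..........................................................................................
143 ..........................................................................................
145 ......................................bbbbbbbbbbbbbbb.....................................
147 .................................bbbbbbbbbbbbbbbbbbbbbbb..................................
149 ..............................b.bbbbbbbbbbbbbbbbbbbbbbbbbbbb..............................
151 ............................bbbbbbbbbbbbbbbbbbbbbbbbbbbbbbbbbb............................
153 ..........................bbbbbbbbbbbb.............bbbbbbbbbbbbb..........................
155 .........................bbbbbbbbbb.................bbbbbbbbbbbbb
[... 2080 characters left out ...]
...................................
201 ..........................................................................................
203 ..........................................................................................
205 ..........................................................................................
207 ..........................................................................................
209 ..........................................................................................
211 ..........................................................................................
213 ..........................................................................................
```

The collar mark at (242,192) matches the predicted locked spot (241,193), in line with the red stripe and at home height. Now I'll find the lid angle.

```bash
python3 - <<'E'
from h import *
ex=np.array([.978,.208]);ey=np.array([-.208,.978]);c=np.array([523,-300])
for n,uv in(('top',(725,208)),('scene',(345,362)),('top',(545,280))):
  for z in(205,212,215):
    P=onz(n,[np.array(uv)*.64],z)[0];d=P[:2]-c;print(n,z,P.round(0),'own',(d@ex).round(1),(d@ey).round(1))
s=st();print(s['tool_pos'],s['joints'])
E
```

```text
top 205 [ 637. -390.  205.] own 93.0 -111.9
top 212 [ 635. -386.  212.] own 92.0 -107.6
top 215 [ 635. -384.  215.] own 91.6 -105.8
scene 205 [ 590. -176.  205.] own 91.0 107.8
scene 212 [ 592. -178.  212.] own 92.6 104.9
scene 215 [ 593. -179.  215.] own 93.4 103.7
top 205 [ 556. -173.  205.] own 59.0 117.1
top 212 [ 555. -172.  212.] own 58.4 118.9
top 215 [ 555. -171.  215.] own 58.2 119.7
[481.73064918 272.96225144 262.85671617] [ 2.15644222e+01  5.55967976e+00  8.34205106e+01 -4.58374393e-04
  9.07687144e+01  7.10641536e+01]
```

Request:
arm_command(plan=[[[0,0,0,0,0.125,0],[0,0,0,0,0.125,0],[0,0,0,0,0.125,0],[0,0,0,0,0.122,0],[0,0,0,0,0,0],[0,0,20,0,0,0],[-4,0,40,0,0,0],[-4,0,40,0,0,0],[-4,0,40,0,0,0],[-4,0,40,0,0,0]]], jaw=0)

```text
t: 42.95
tool_pos: [534.2, 98.4, 259.6]
orientation: [-90.0, -0.0, -167.7]
contact_force: [1.0, 0.7, 0.8]
width: 0.2
```

Request:
arm_command(plan=[[[-4,0,40,0,0,0],[-4,0,40,0,0,0],[-4,0,40,0,0,0],[-4,0,40,0,0,0],[-4,0,40,0,0,0],[-4,0,40,0,0,0],[-4,0,40,0,0,0],[-4,0,40,0,0,0],[-3,0,40,0,0,0],[0,0,20,0,0,0]]])

```text
t: 43.95
tool_pos: [647.7, -267.4, 258.5]
orientation: [-90.0, -0.1, -167.8]
contact_force: [0.1, 0.1, -0.7]
width: 0.1
```

```bash
cat >> h.py <<'E'
def own(P):
    ex=np.array([.978,.208]);ey=np.array([-.208,.978]);d=np.array(P[:2])-[523,-300];return d@ex,d@ey,P[2]
E
python3 - <<'E'
from h import *
s=st();print(s['t'],s['tool_pos'],s['orientation'],s['width'],s['joints'].round(1),own(s['tool_pos']))
E
```

```text
43.95 [ 647.68056744 -267.44222668  258.51630152] [-9.00441445e+01 -9.53575642e-02 -1.67827631e+02] 0.10043238632873279 [-28.7  23.9  61.2  -0.   95.   49.1] (np.float64(128.7096118095225), np.float64(5.907944276952161), np.float64(258.5163015162209))
```

Request:
arm_command(plan=[[[0,20,4,0,0,0],[0,30,0,0,0,0],[0,20,0,0,0,0],[0,0,0,0,0,0],[14,0,0,0,0,0],[14,0,0,0,0,0],[13,0,0,0,0,0],[13,0,0,0,0,0],[0,0,0,0,0,0]]])

```text
t: 44.85
tool_pos: [594.5, -280.1, 191.1]
orientation: [-90.0, 0.0, -168.0]
contact_force: [-0.5, -0.3, 0.0]
width: -0.2
```

Request:
arm_command(plan=[[[12,2.5,0,0,0,0],[12,3.5,0,0,0,0],[13,5.5,0,0,0,0],[11,7,0,0,0,0],[10,7.5,0,0,0,0],[10,8,0,0,0,0],[0,0,0,0,0,0],[0,0,0,0,0,0]]])

```text
t: 45.65
tool_pos: [529.0, -293.8, 156.2]
orientation: [-90.0, -0.0, -168.0]
contact_force: [1.0, 0.6, 0.4]
width: -0.2
```

```bash
python3 - <<'E'
from h import *
s=st();print(s['t'],s['contact_force'],s['orientation'],own(s['tool_pos']))
E
```

```text
45.65 [1.03672473 0.62776918 0.43256695] [-9.00121502e+01 -1.32886025e-02 -1.67996080e+02] (np.float64(7.130650643666105), np.float64(4.793838037140512), np.float64(156.2456958767468))
```

Request:
arm_command(plan=[[[9,10,0,0,0,0],[7,12,0,0,0,0],[6,12,0,0,0,0],[4,10,0,0,0,0],[2,8,0,0,0,0],[0,0,0,0,0,0],[0,0,0,0,0,0]]])

```text
t: 46.35
tool_pos: [501.8, -299.6, 104.3]
orientation: [-90.0, -0.0, -168.0]
contact_force: [-0.4, 1.1, 0.4]
width: -0.1
```

```bash
python3 - <<'E'
from h import *
s=st();print(s['t'],s['contact_force'],own(s['tool_pos']))
sc=snap('scene','scene6.png');cv2.imwrite('pics/l1.png',cv2.resize(sc[180:384,60:300],(720,612))[:600,:,::-1])
E
```

```text
46.35 [-0.36564494  1.08495683  0.40554087] (np.float64(-20.66074643079578), np.float64(4.7572612656628435), np.float64(104.34960754718459))
```

View pics/l1.png

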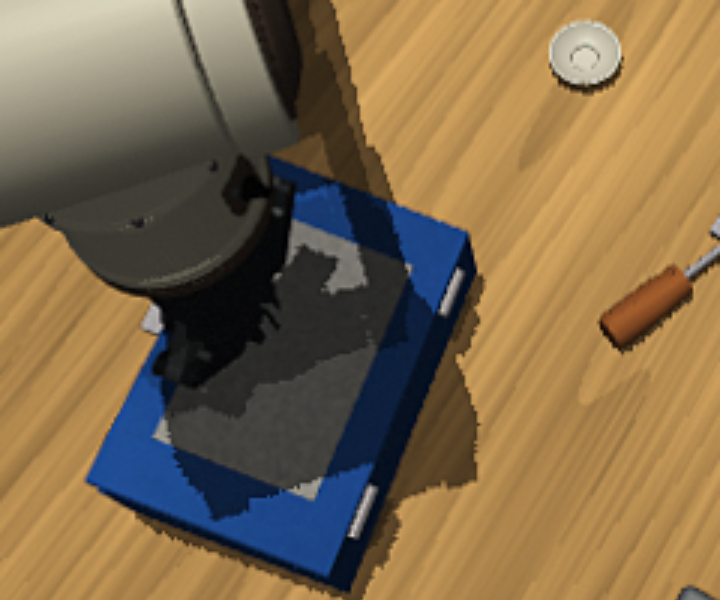

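The scene view shows the lid almost down with the finger on it. I'll shift to the press point near the edge.

Request:
arm_command(plan=[[[0,-20,0,0,0,0],[24,0,3,0,0,0],[23,0,2,0,0,0],[0,0,0,0,0,0],[0,8,0,0,0,0],[0,8,0,0,0,0],[0,4,0,0,0,0],[0,4,0,0,0,0],[0,4,0,0,0,0],[0,0,0,0,0,0]]])

```text
t: 47.4
tool_pos: [456.7, -314.1, 95.7]
orientation: [-90.0, -0.0, -168.0]
contact_force: [-0.8, -0.9, -0.3]
width: 0.1
```

Request:
arm_command(plan=[[[0,2,0,0,0,0],[0,2,0,0,0,0],[0,0,0,0,0,0]]])

```text
t: 47.7
tool_pos: [456.8, -314.5, 92.7]
orientation: [-90.0, 0.0, -168.0]
contact_force: [-1.7, 0.6, 3.7]
width: -0.1
```

Request:
arm_command(plan=[[[0,1.5,0,0,0,0],[0,1,0,0,0,0],[0,0,0,0,0,0]]])

```text
t: 48.0
tool_pos: [456.8, -314.6, 91.1]
orientation: [-89.9, 0.0, -168.0]
contact_force: [-6.8, 2.5, 11.8]
width: -0.4
```

Request:
arm_command(plan=[[[0,1.5,0,0,0,0],[0,1,0,0,0,0],[0,0,0,0,0,0]]])

```text
t: 48.3
tool_pos: [456.6, -314.5, 87.6]
orientation: [-90.0, -0.0, -168.0]
contact_force: [-3.2, -1.2, 3.9]
width: 0.1
```

Request:
arm_command(plan=[[[0,1.5,0,0,0,0],[0,1,0,0,0,0],[0,0,0,0,0,0]]])

```text
t: 48.6
tool_pos: [456.8, -314.2, 84.5]
orientation: [-90.0, -0.0, -168.0]
contact_force: [0.0, 0.5, 0.6]
width: 0.1
```

Request:
arm_command(plan=[[[0,1.5,0,0,0,0],[0,1,0,0,0,0],[0,0,0,0,0,0]]])

```text
t: 48.9
tool_pos: [456.9, -314.5, 83.9]
orientation: [-89.9, 0.0, -168.0]
contact_force: [-8.4, 6.2, 24.9]
width: 0.2
```

Request:
arm_command(plan=[[[0,1,0,0,0,0],[0,0,0,0,0,0]]])

```text
t: 49.1
tool_pos: [457.0, -314.5, 83.7]
orientation: [-89.9, 0.0, -168.0]
contact_force: [-12.3, 8.7, 35.8]
width: -0.4
```

The lid is rigid at tip height about 73 mm, which is the shut height. Back off and check.

Request:
arm_command(plan=[[[0,-5,0,0,0,0],[0,-20,0,0,0,0],[0,-40,0,0,0,0],[0,-40,0,0,0,0],[0,-40,0,0,0,0],[0,-40,0,0,0,0],[0,0,-40,0,0,0],[0,0,-40,0,0,0],[0,0,-40,0,0,0],[0,0,-40,0,0,0]]])

```text
t: 50.1
tool_pos: [422.9, -156.4, 266.2]
orientation: [-90.0, 0.0, -168.0]
contact_force: [0.3, 0.4, 0.2]
width: -0.1
```

Request:
arm_command(plan=[[[0,0,-40,0,0,0],[20,0,-40,0,0,0],[30,0,-20,0,0,0],[30,0,0,0,0,0],[30,0,0,0,0,0],[0,0,0,0,0,0],[0,0,0,0,0,0]]])

```text
t: 50.8
tool_pos: [295.0, -83.0, 266.6]
orientation: [-89.9, 0.1, -168.0]
contact_force: [0.1, -0.5, 0.1]
width: -0.2
```

```bash
python3 - <<'E'
from h import *
s=st();print(s['t'],s['tool_pos'],s['contact_force'])
t=snap('top','top6.png');sc=snap('scene','scene6b.png')
t0=cv2.imread('pics/top0.png')[:,:,::-1];s0=cv2.imread('pics/scene0.png')[:,:,::-1]
ex=np.array([.978,.208]);ey=np.array([-.208,.978]);c=np.array([523,-300])
# blue lid outline: upper face corners (z 73.5) from scene
for n,im,box in(('scene',sc,(60,260,220,384)),('top',t,(320,470,120,260))):
    h=cv2.cvtColor(im,cv2.COLOR_RGB2HSV);m=((h[...,0]>100)&(h[...,0]<125)&(h[...,1]>150)).astype(np.uint8)
    w=np.zeros_like(m);w[box[2]:box[3],box[0]:box[1]]=1
    cs,_=cv2.findContours(m*w,0,2);k=max(cs,key=cv2.contourArea);hull=cv2.convexHull(k);ap=cv2.approxPolyDP(hull,4,True).reshape(-1,2)
    print(n,ap.tolist())
    for th in(0.,.06):
        P=[];
        for r,y in((0,-110),(0,110),(150,110),(150,-110)):
            X=75-r*np.cos(th)+8*np.sin(th);Z=65.5+r*np.sin(th)+8*np.cos(th);P.append([*(c+X*ex+y*ey),Z])
        print(' th',th,proj(n,P).round(1).tolist())
# others unchanged? compare patches
for n,a,b,cs in(('top',t0,t,{'jar':(212,134),'tweez':(258,135),'graver':(305,137),'dish':(256,196)}),('scene',s0,sc,{'jar':(336,192),'tweez':(313,235),'graver':(285,275),'dish':(255,198)})):
    for k,(u,v) in cs.items():
        T=a[v-12:v+13,u-12:u+13].copy();W=b[max(v-37,0):v+38,u-37:u+38].copy();q=cv2.matchTemplate(W,T,cv2.TM_CCOEFF_NORMED);_,mx,_,l=cv2.minMaxLoc(q);print(n,k,round(mx,2),(l[0]-25,l[1]-25))
P,nn=blob(t,(125,232),'red',12);print('marks in top: collar red predicted',proj('top',[[456.8,267.6,100],[437,264.5,50]]).round(1).tolist())
h=cv2.cvtColor(t,cv2.COLOR_RGB2HSV);m=(((h[...,0]<8)|(h[...,0]>172))&(h[...,1]>150)&(h[...,2]>70)).astype(np.uint8)
n,l,q,cc=cv2.connectedComponentsWithStats(m);print([(cc[i].round(1).tolist(),int(q[i,4])) for i in range(1,n) if 100<cc[i][0]<190 and 190<cc[i][1]<270])
E
```

```text
50.8 [295.03154601 -83.03498316 266.58957518] [ 0.11830959 -0.49566008  0.13345097]
scene [[146, 236], [214, 257], [217, 265], [176, 376], [92, 342]]
 th 0.0 [[170.7, 372.8], [218.5, 257.3], [148.5, 234.2], [92.8, 342.3]]
 th 0.06 [[171.0, 372.9], [218.7, 257.4], [147.9, 232.4], [91.5, 341.4]]
top [[431, 160], [451, 223], [354, 246], [337, 183]]
 th 0.0 [[432.2, 156.8], [335.9, 179.8], [353.8, 245.9], [452.7, 222.7]]
 th 0.06 [[432.2, 156.6], [335.8, 179.6], [354.8, 245.8], [454.8, 222.3]]
top jar 1.0 (0, 0)
top tweez 1.0 (0, 0)
top graver 1.0 (0, 0)
top dish 1.0 (0, 0)
scene jar 1.0 (0, 0)
scene tweez 1.0 (0, 0)
scene graver 1.0 (0, 0)
scene dish 1.0 (0, 0)
marks in top: collar red predicted [[133.2, 237.4], [142.3, 245.7]]
[([132.6, 236.3], 7), ([141.3, 244.3], 32)]
```

```bash
python3 - <<'E'
from h import *
for f in('top6','scene6b','top0','scene0','w1','w4','w6','w8'):
    im=cv2.imread(f'pics/{f}.png')[:,:,::-1].copy();h=cv2.cvtColor(im,cv2.COLOR_RGB2HSV)
    m=((h[...,0]>98)&(h[...,0]<128)&(h[...,1]>120)&(h[...,2]>50)).astype(np.uint8)
    n,l,q,c=cv2.connectedComponentsWithStats(m);print(f,[(c[i].round().astype(int).tolist(),int(q[i,4])) for i in range(1,n) if q[i,4]>8])
E
```

```text
top6 [([49, 111], 47), ([392, 204], 3467)]
scene6b [([417, 5], 409), ([414, 86], 97), ([154, 306], 5087)]
top0 [([49, 111], 47), ([440, 139], 185), ([373, 155], 197), ([391, 202], 842)]
scene0 [([417, 5], 406), ([414, 86], 95), ([155, 295], 955), ([177, 333], 344)]
w1 [([2, 311], 55)]
w4 [([247, 321], 6760), ([326, 346], 63)]
w6 []
w8 []
```

The only blue areas are the cup, the bin and the case, so there is no blue holder. Handing in.

```bash
python3 -c "
from plant import manip
print(manip.sign_off(), manip.read_state()['t'])"
```

```text
the job is handed in; nothing more can be done
the job is handed in; nothing more can be done
```

The job is handed in at about 51 s of the 210 s allowed; the simulator gave no verdict, so the results below are from my own checks.

**What I did:** I pulled the collar up, turned it to green and lifted holder0 out. I then packed red, yellow, black and green into the case. Green had been knocked over partway through, so it lies down while the others stand. After that I turned the collar back to red, let it drop home, and pressed the lid shut.

**Last checks:**
- **Collar:** the collar mark is about 1 px from its predicted locked and home position in both the top and wrist views. The locked stop was felt before release, at 0.5 N m.
- **Lid:** the force dropped as it snapped past the catch. It then stood rigid at the shut height under 36 N. The lid outline mostly fits 0 rad, though some corners were off by 3–5 px, so the snap and the rigid stop are the stronger evidence.
- **Holders:** all four were seen inside the case before the lid was closed. There was no blue holder on the bench.
- **Other things:** the dish, tweezers, graver and flux jar showed no movement in either fixed view.
- **Failed or disagreed:** a finger lightly touched a case wall (about 15 N) while releasing green. The automatic colour search missed the black and shaded yellow heads, so I located those from the pictures. A first rough fix on fallen green was about 15 mm off, and I corrected it before gripping.

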